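# Wind the sample jars to the camera

## Robot

A 6-joint arm with a two-finger parallel gripper is mounted at the origin on the work surface. World frame = base frame: x ahead of the robot, y to its left, z up, the work surface at z = 0. Lengths are in m, angles in degrees, forces in N, time in s.
With the tool pointing down it reaches from about 0.3 to 0.75 m from the base axis. Payload 8.5 kg.
Tool frame: the origin (TCP) lies between the finger pads; the fingertips stand ahead of it and the grasp point (between the pads) lies 8 mm behind it (env.tcp_to_tips is the z of the fingertips in the tool frame, in m); z points along the fingers, x is the direction in which the jaws open and shut, and the axes are right-handed (so a half turn about z gives the same grasp; the last joint's range is limited). The gripper opens to 85 mm and grips with 20 to 120 N. Pads are 22 mm wide; open, the fingers measure 114 mm over their backs; the gripper's body (76 mm by 85 mm) begins 54 mm behind the grasp point. The pads swing forward as they close: fully open they stand 13 mm farther back than shut.
Start: joints at [-76.679, 21.807, 74.336, -0, 83.858, -12.336], TCP at [0.238, -0.496, 0.242] pointing down, gripper open.
Joint ranges: [-178.18, 178.18], [-50.72, 133.34], [12.68, 142.11], [-81.47, 261.47], [9.98, 163.14], [-165.26, 165.26]. Speed limits (degrees/s): [136.94, 136.94, 180, 180, 180, 180].

## Interface

Orientations are given as a 3x3 rotation matrix whose columns are the frame's x, y, z axes.
In Python, from rig import observe, viewer, env gives the robot as it stands.
- The arm moves only by the tool jog_arm, never from a script. Its arguments are lists of equal length, an entry for each row: "dr": the turn, a rotation vector about the tool's x, y, z in rad, a list of three; "slide": the shift along the tool's x, y, z in m, a list of three; "gripper": the opening, from -1 (shut) to 1 (fully open), so that 0 is half open. In form: {"dr": [[rx, ry, rz], ...], "slide": [[dx, dy, dz], ...], "gripper": [gripper, ...]}. A call has exactly 10 rows; each row shifts and turns the commanded pose from where the row before left it, along the tool's axes as they then stand; what a row does not reach is not made up. A row lasts 1/10 s, in which the tool goes at most 50 mm and 8.59 degrees, less where a joint would pass 70% of its speed; a pose out of reach is approached as far as the arm can. A call is refused whole if a number of a shift passes 0.05 or a number of a turn 0.15, either way. A call with a gripper value outside its range is refused whole. The fingers move at their own pace and stop on an object; "force" is the grip in N (left out, the last holds). Time passes only in rows, so rows that do not move let the fingers close, or fill a call up. It gives the time, the measured TCP pose, the force and the opening at its end, in the units of the state.
- observe(): the state, without advancing time (a new reading comes with each control period).
- viewer.get_image(name): name is "side" or "top" or "wrist"; returns a dict with "pixels" (384x512x3 uint8, blue, green, red), "camera_matrix" (3x3 intrinsics, pixels), "R" (3x3) and "t" (3): a world point X has camera coordinates R X + t. Camera axes: x right, y down, z forward; pixel columns grow to the right and rows downward; lengths in m; the calibration is good to about 2 mm. A picture is of the moment at which its call begins. There is no depth.
- env.close_job(): hands the job in, once; it reports no verdict.
The state is a dict: "time_s": time; "q": joint angles; "qvel": joint speeds; "joint_efforts": joint torques, N m; "position": TCP position; "tool_rot": TCP orientation; "ft_force": force on the tool from outside, world axes, zero at the start; "wrist_torque": the same for the moment, N m; "grip_width": finger opening in m.
Only numpy, scipy, OpenCV 4.12 (cv2) and the standard library are available. Lean on these libraries where they do the work, as an engineer would, in place of code of your own. Each camera call takes 0.05 s, during which the arm holds its last target.

## Task

Stand every amber sample jar upright and wholly on the black-topped slide table. Only then take the crank from its orange mat, fit it fully down on the square shaft, and wind it clockwise (seen from above) through its full turns until the table is fully home against the red stops at the camera. Then pull the crank off and stand it back on its orange mat, leaving the table home, the jars upright on it, and the other things on the bench where they are.

Things in the scene. Friction and masses are not known exactly. Their poses are not given: they have to be found in the camera images.
- jar0: Closed sample jar, amber with a white lid and white label, 0.1 to 0.2 kg: squat, 56 mm across up to 40 mm, then a lid 52 mm across up to 54 mm. Origin at the centre of its underside, z up along its axis. Between two and four jars are present; they start upright on the bench.
- jar1: Closed sample jar, amber with a white lid and white label, 0.1 to 0.2 kg: squat, 56 mm across up to 40 mm, then a lid 52 mm across up to 54 mm. Origin at the centre of its underside, z up along its axis. Between two and four jars are present; they start upright on the bench.
- jar2: Closed sample jar, amber with a white lid and white label, 0.1 to 0.2 kg: squat, 56 mm across up to 40 mm, then a lid 52 mm across up to 54 mm. Origin at the centre of its underside, z up along its axis. Between two and four jars are present; they start upright on the bench.
- jar3: Closed sample jar, amber with a white lid and white label, 0.1 to 0.2 kg: squat, 56 mm across up to 40 mm, then a lid 52 mm across up to 54 mm. Origin at the centre of its underside, z up along its axis. Between two and four jars are present; they start upright on the bench.
- plate_center (a point): Centre of the top face of the slide table: a black-topped aluminium plate 200 mm (its x) by 240 mm (its y), 14 mm thick, its top 60 mm over the bench, flat and without a rim. Its +y axis is the direction of travel, towards the red stops and the camera. The jars must stand wholly on it, in any arrangement; near the edge a knock may send one off.
- plate (a joint): Travel of the slide table in m along its +y: 0 at the loading end, 0.080 fully home against the red stops. It starts within 10 mm of the loading end. The shaft's screw drives it 30 mm a turn and locks it: it cannot well be pushed by hand, and stays where it is left.
- shaft (a joint): Angle of the square shaft in rad, growing as it turns clockwise seen from above; plate travel = 0.030 m per turn (2 pi). The table is home at 16.76 rad, where the shaft comes up against a hard stop. Turning takes about 0.1 N m.
- shaft_seat (a point): Centre of the brass collar's top face (34 mm across, 64 mm over the bench) on the blue gearbox. The upright square steel shaft end, 18 mm wide, rises 29 mm above this point; its last 5 mm taper to a round tip 11 mm across. The axes turn with the shaft; its flats face x and y. The crank is fully on when its underside rests on this collar.
- crank: Loose crank, 0.4 kg, standing on its hub; origin at the centre of the hub's underside. Dark square hub 33 mm wide, 38 mm tall, in its underside a square socket 21 mm wide, 31 mm deep (fits the shaft in four ways, 10 degrees of play). On it a bright square boss 24 mm wide, 38 to 70 mm up, flats facing x and y: carry it by this. An arm 18 mm wide, 28 to 38 mm up, runs along +x to the handle.
- crank_handle (a point): Middle of the crank's upright red round handle, 18 mm across, which reaches from 38 to 92 mm over the crank's underside, 65 mm from the hub's axis; this point is 66 mm up. The red sleeve revolves freely about its own axis, so a gripper can hold it without turning.
- crank_mat: Fixed orange mat, 4 mm thick, 140 mm (x) by 120 mm (y); origin at the centre of its underside. The crank starts standing on it, arm pointing about along the mat's -x, and its hub must finally stand on it again.
- station: Fixed base of the slide table, a grey slab 130 by 600 mm (280 mm to -y, 320 to +y of the origin), 18 mm thick; origin on the bench, +y along the travel. Blue gearbox (86 mm square, 60 mm tall) centred 220 mm along -y. Red stops at +200 mm y; behind them, 243 to 313 mm along +y, a black camera on a post, its top 141 mm over the bench. The plate centre is over the origin when joint plate reads 0.
- tin: Bystander: blue-banded tin, 60 mm across, 70 mm tall, origin at its underside. Must stay.
- lube: Bystander: white bottle with red cap, 60 mm across, 120 mm tall, origin at its underside. Must stay.
- tape: Bystander: roll of yellow tape lying flat, 90 mm across, 30 mm tall. Must stay.
- wrench: Bystander: wrench lying flat on the bench between robot and station. Must stay.
Things that resemble listed ones, but are neither listed nor needed, are in the scene too. What is shaped like the jar3 but purple is not meant. What is shaped like the jar1 but pink is not meant.

How it is judged:
By the outcome, as a careful person would: the job done as asked, in the order asked, and still so for the second after the job is handed in, with the robot touching nothing.
Of jar0, jar1, jar2, jar3 only 2 to 4 are there at a start; the rules pass over those that are not, and their reading is None.
At some moment in a run one of jar0, jar1, jar2, jar3 may be knocked a few centimetres aside while the robot is not near it.
It also fails if it takes over 210 s, if anything falls off the work surface, if the arm or the gripper's body presses on something with over 40 N, if the wrist force passes 120 N, or if a joint passes its speed limit or range.

## Working session

There is one attempt and no reset: what is moved stays moved. The work goes in short steps, Python scripts to look and compute and a tool call to move; the robot and the scene stay as the last step left them, time stands still between calls to the robot, and variables do not carry over. Pictures are saved under pics/ and viewed, and the job is handed in when it is done.

Besides the shell and the picture viewer there is one more tool, called after "Request:" as name(argument=value, ...) on one line, values as JSON. jog_arm: Moves the arm, as the interface text tells. Its arguments: {"type":"object","properties":{"dr":{"type":"array","items":{"type":"array","items":{"type":"number"}}},"slide":{"type":"array","items":{"type":"array","items":{"type":"number"}}},"gripper":{"type":"array","items":{"type":"number"}},"force":{"type":"number"}},"required":["dr","slide","gripper"]}

```bash
mkdir -p pics; ls; python3 - <<'E'
from rig import observe, viewer, env
import cv2
s=observe(); print(s, env.tcp_to_tips)
for n in ["side","top","wrist"]:
    im=viewer.get_image(n); cv2.imwrite(f"pics/a_{n}.png",im["pixels"])
    print(n,im["camera_matrix"],im["R"],im["t"])
E
```

```text
pics
{'time_s': 0.0, 'q': array([-7.66777838e+01,  2.18417977e+01,  7.43835914e+01, -4.72400208e-04,
        8.38589378e+01, -1.23364916e+01]), 'qvel': array([-0.02032545, -0.11005615, -0.00878413, -0.06866874,  0.01226221,
        0.15936888]), 'joint_efforts': array([ 3.54500999e-04, -4.48456657e+01, -2.31279320e+01, -1.61214216e-04,
        4.74910907e-03, -2.54042624e-05]), 'position': array([ 0.23808107, -0.49549838,  0.24171104]), 'tool_rot': array([[ 4.33010129e-01, -9.01388988e-01, -3.47115234e-04],
       [-9.01387905e-01, -4.33010160e-01,  1.43028596e-03],
       [-1.43954844e-03, -3.06442837e-04, -9.99998917e-01]]), 'ft_force': array([ 0.19397183, -0.51299406, -0.23205424]), 'wrist_torque': array([-0.02867529, -0.00872764, -0.04506506]), 'grip_width': 0.08551525342681958} 0.011
side [[424.94041149   0.         255.22435254]
 [  0.         424.94041149 191.93436197]
 [  0.           0.           1.        ]] [[ 0.99898022 -0.04228986  0.0158139 ]
 [-0.02013707 -0.73081414 -0.68227941]
 [ 0.04041052  0.68126519 -0.73092047]] [-0.53718273  0.07468783  1.45791993]
top [[417.90157976   0.         252.93826686]
 [  0.         417.90157976 199.52899391]
 [  0.           0.           1.        ]] [[ 2.30997953e-02 -9.99733164e-01  1.94271523e-05]
 [-9.91248771e-01 -2.29062815e-02 -1.30004527e-01]
 [ 1.29970283e-01  2.98382083e-03 -9.91513400e-01]] [0.03471982 0.52491219 1.51830246]
wrist [[287.73555495   0.         257.5896092 ]
 [  0.         287.73555495 194.53377288]
 [  0.           0.           1.        ]] [[ 0.4329568  -0.90141365 -0.00135514]
 [-0.86299663 -0.41493805  0.28820693]
 [-0.26035597 -0.12361167 -0.95756719]] [-0.54747728 -0.03682622  0.37927576]
```

View pics/a_top.png

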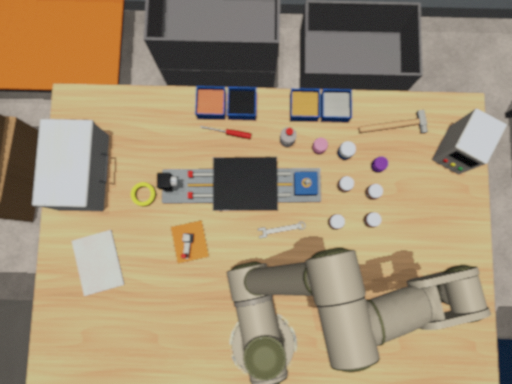

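View pics/a_side.png

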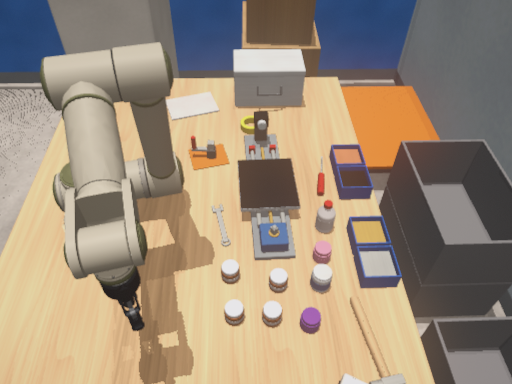

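View pics/a_wrist.png

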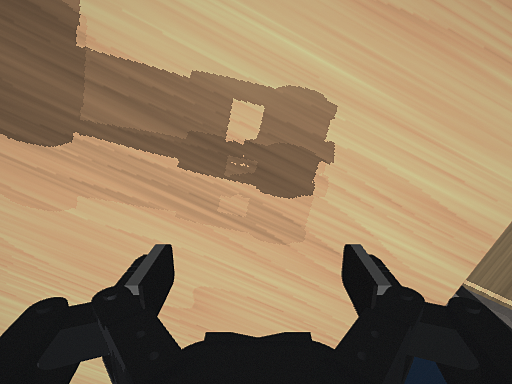

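```bash
python3 - <<'E'
import cv2, numpy as np
a=cv2.imread("pics/a_side.png")[200:340,200:345]; b=cv2.imread("pics/a_top.png")[120:240,300:400]
c=cv2.imread("pics/a_side.png")[120:260,180:310];d=cv2.imread("pics/a_top.png")[140:270,130:330]
f=lambda x:cv2.resize(x,(400,300),interpolation=cv2.INTER_CUBIC)
cv2.imwrite("pics/a_crop.png",np.vstack([np.hstack([f(a),f(b)]),np.hstack([f(c),f(d)])]))
E
```

```text
(no output)
```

View pics/a_crop.png

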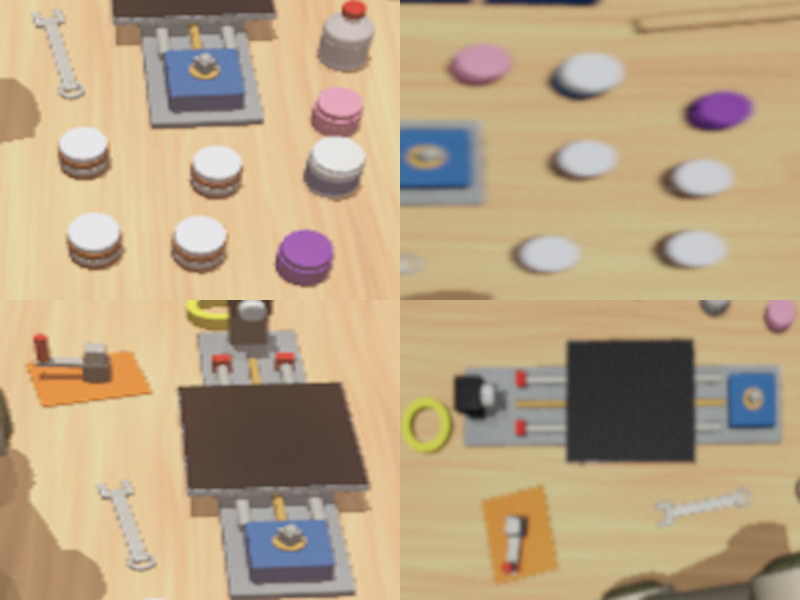

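```bash
cat > h.py <<'E'
import cv2, numpy as np
def ray(im,uv,z):
    K,R,t=im["camera_matrix"],np.array(im["R"]),np.array(im["t"])
    p=cv2.undistortPoints(np.array([[uv]],float),K,None)[0,0]
    d=R.T@np.array([p[0],p[1],1]); c=-R.T@t
    return c+d*(z-c[2])/d[2]
def proj(im,X):
    p=im["camera_matrix"]@(np.array(im["R"])@np.array(X)+np.array(im["t"])); return p[:2]/p[2]
def blobs(mask,amin):
    cs,_=cv2.findContours(mask.astype(np.uint8),cv2.RETR_EXTERNAL,cv2.CHAIN_APPROX_NONE)
    return [c for c in cs if cv2.contourArea(c)>amin]
E
python3 - <<'E'
from rig import observe, viewer, env
from h import *
top=viewer.get_image("top"); side=viewer.get_image("side")
for n,im,(r0,r1,c0,c1) in [("top",top,(130,240,320,395)),("side",side,(250,330,205,345))]:
    hsv=cv2.cvtColor(im["pixels"],cv2.COLOR_BGR2HSV)
    m=np.zeros((384,512),bool); m[r0:r1,c0:c1]=((hsv[...,1]<45)&(hsv[...,2]>165))[r0:r1,c0:c1]
    for c in blobs(m,30):
        M=cv2.moments(c); u=(M['m10']/M['m00'],M['m01']/M['m00'])
        print(n,"white",np.round(u,1),cv2.contourArea(c),ray(im,u,.054).round(4), cv2.boundingRect(c))
hsv=cv2.cvtColor(top["pixels"],cv2.COLOR_BGR2HSV)
m=np.zeros((384,512),bool); m[150:220,205:285]=(hsv[...,2]<75)[150:220,205:285]
for c in blobs(m,300):
    b=cv2.boxPoints(cv2.minAreaRect(c)); P=np.array([ray(top,p,.06) for p in b]); print("plate top",b.round(1),P.round(4),P.mean(0))
hsv2=cv2.cvtColor(side["pixels"],cv2.COLOR_BGR2HSV)
m=np.zeros((384,512),bool); m[150:215,220:310]=(hsv2[...,2]<75)[150:215,220:310]
for c in blobs(m,300):
    b=cv2.approxPolyDP(c,4,True)[:,0]; P=np.array([ray(side,p,.06) for p in b]); print("plate side",b,P.round(4),P.mean(0))
for n,im,h,(r0,r1,c0,c1) in [("top",top,hsv,(160,205,285,330)),("side",side,hsv2,(210,260,250,300))]:
    m=np.zeros((384,512),bool); m[r0:r1,c0:c1]=((abs(h[...,0].astype(int)-112)<12)&(h[...,1]>120))[r0:r1,c0:c1]
    for c in blobs(m,100):
        b=cv2.boxPoints(cv2.minAreaRect(c)); P=np.array([ray(im,p,.06) for p in b]); print("blue",n,b.round(1),P.round(4).tolist(),P.mean(0))
m=((hsv[...,0]>8)&(hsv[...,0]<16)&(hsv[...,1]>190)); mm=np.zeros_like(m); mm[215:270,160:220]=m[215:270,160:220]
for c in blobs(mm,100):
    b=cv2.boxPoints(cv2.minAreaRect(c)); P=np.array([ray(top,p,.004) for p in b]); print("mat",b.round(1),P.round(4).tolist(),P.mean(0))
f=lambda im,r0,r1,c0,c1:cv2.resize(im["pixels"][r0:r1,c0:c1],(400,400),interpolation=cv2.INTER_CUBIC)
cv2.imwrite("pics/b.png",np.hstack([f(top,215,270,165,220),f(side,130,175,180,225)]))
cv2.imwrite("pics/b2.png",np.hstack([f(top,165,200,285,320),f(side,215,250,255,290)]))
E
```

```text
top white [337.4 220.9] 147.0 [ 0.45   -0.2627  0.054 ] (331, 214, 14, 15)
top white [374.  218.9] 147.5 [ 0.4603 -0.3962  0.054 ] (367, 212, 15, 15)
top white [375.6 190.3] 138.5 [ 0.5659 -0.4036  0.054 ] (369, 184, 14, 14)
top white [346.6 182.6] 140.0 [ 0.5923 -0.297   0.054 ] (340, 176, 14, 14)
top white [348. 148.] 165.0 [ 0.7232 -0.303   0.054 ] (341, 141, 15, 15)
side white [272.1 309.1] 238.0 [ 0.566  -0.4037  0.054 ] (263, 301, 19, 17)
side white [233.6 307.5] 239.5 [ 0.4605 -0.3954  0.054 ] (225, 299, 18, 18)
side white [278.3 275.3] 202.5 [ 0.5917 -0.2975  0.054 ] (270, 268, 18, 16)
side white [321.9 272.6] 267.0 [ 0.7207 -0.2922  0.054 ] (313, 263, 19, 20)
side white [229.6 266.4] 195.0 [ 0.4499 -0.2623  0.054 ] (221, 259, 18, 16)
side white [273.2 253.4] 116.5 [ 0.5823 -0.22    0.054 ] (255, 250, 40, 7)
plate top [[214. 208.]
 [214. 158.]
 [276. 158.]
 [276. 208.]] [[ 0.4862  0.1879  0.06  ]
 [ 0.6723  0.1944  0.06  ]
 [ 0.6776 -0.035   0.06  ]
 [ 0.4914 -0.038   0.06  ]] [0.58185605 0.07733403 0.06      ]
blue top [[295. 172.]
 [316. 172.]
 [316. 194.]
 [295. 194.]] [[0.6265, -0.1058, 0.06], [0.6282, -0.1832, 0.06], [0.5463, -0.1835, 0.06], [0.5446, -0.1066, 0.06]] [ 0.58639707 -0.14478615  0.06      ]
```

View pics/b.png

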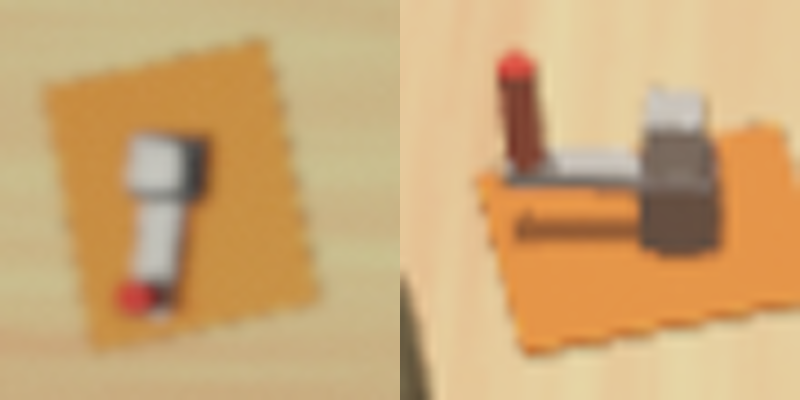

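View pics/b2.png

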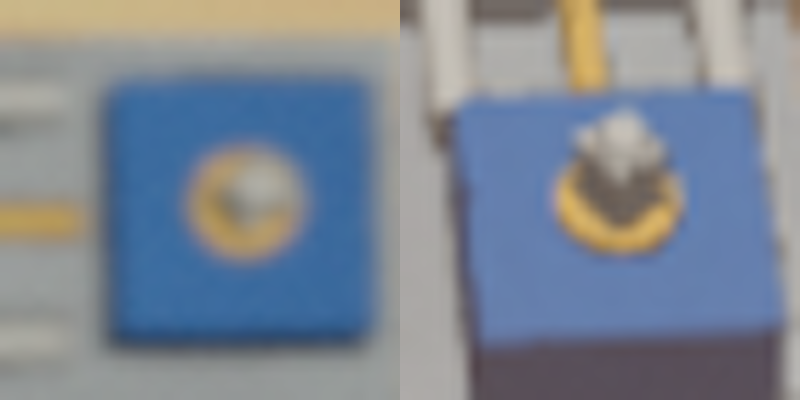

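The four amber jars, with an amber band and white label, are at top-view pixels (337,221), (374,219), (376,190) and (347,183). The tin, with a blue band, is at (348,148), and the pink (320,145) and purple (380,164) jars are decoys. I confirmed this in the enlarged crop.

First I turn the tool square to the world, then move over the first jar.

Request:
jog_arm(dr=[[0,0,-0.14],[0,0,-0.14],[0,0,-0.14],[0,0,-0.14],[0,0,-0.14],[0,0,-0.14],[0,0,-0.14],[0,0,-0.142],[0,0,0],[0,0,0]], slide=[[0,0,0.01],[0,0,0.01],[0,0,0.01],[0,0,0.01],[0,0,0.01],[0,0,0.01],[0,0,0.01],[0,0,0.01],[0.04,0,0],[0.04,0,0]], gripper=[1,1,1,1,1,1,1,1,1,1], force=40)

```text
time_s: 1.25
position: [0.3185, -0.496, 0.1621]
tool_rot: [[1.0, -0.003, -0.0], [-0.003, -1.0, 0.001], [-0.0, -0.001, -1.0]]
ft_force: [-0.6, -0.6, 0.5]
grip_width: 0.0851
```

Request:
jog_arm(dr=[[0,0,0],[0,0,0],[0,0,0],[0,0,0],[0,0,0],[0,0,0],[0,0,0],[0,0,0],[0,0,0],[0,0,0]], slide=[[0.0355,-0.025,0],[0.0355,-0.025,0],[0.0355,-0.025,0],[0.0355,-0.025,0],[0,0,0],[0,0,0.035],[0,0,0.035],[0,0,0.035],[0,0,0.02],[0,0,0.015]], gripper=[1,1,1,1,1,1,1,1,1,1])

```text
time_s: 2.25
position: [0.4594, -0.3959, 0.0205]
tool_rot: [[1.0, -0.001, -0.002], [-0.001, -1.0, 0.002], [-0.002, -0.002, -1.0]]
ft_force: [-1.0, -0.8, -0.0]
grip_width: 0.085
```

Request:
jog_arm(dr=[[0,0,0],[0,0,0],[0,0,0],[0,0,0],[0,0,0],[0,0,0],[0,0,0],[0,0,0],[0,0,0],[0,0,0]], slide=[[0,0,0],[0,0,0],[0,0,0],[0,0,0],[0,0,0],[0,0,-0.01],[0,0,-0.03],[0,0,-0.04],[0,0,-0.04],[0,0,-0.03]], gripper=[-0.5,-0.5,-0.5,-0.5,-0.5,-0.5,-0.5,-0.5,-0.5,-0.5])

```text
time_s: 3.25
position: [0.4604, -0.396, 0.1756]
tool_rot: [[1.0, -0.001, 0.002], [-0.001, -1.0, -0.002], [0.002, 0.002, -1.0]]
ft_force: [1.4, 0.5, -1.0]
grip_width: 0.0548
```

Request:
jog_arm(dr=[[0,0,0],[0,0,0],[0,0,0],[0,0,0],[0,0,0],[0,0,0],[0,0,0],[0,0,0],[0,0,0],[0,0,0]], slide=[[0.017,-0.03,0],[0.017,-0.045,0],[0.017,-0.045,0],[0.017,-0.045,0],[0.017,-0.045,0],[0.017,-0.045,0],[0.017,-0.045,0],[0.017,-0.045,0],[0.017,-0.045,0],[0.019,-0.045,0]], gripper=[-0.5,-0.5,-0.5,-0.5,-0.5,-0.5,-0.5,-0.5,-0.5,-0.5])

```text
time_s: 4.25
position: [0.6328, 0.041, 0.1731]
tool_rot: [[1.0, -0.001, 0.0], [-0.001, -1.0, 0.0], [0.0, -0.0, -1.0]]
ft_force: [0.8, -0.7, -0.1]
grip_width: 0.0546
```

```bash
python3 - <<'E'
from rig import observe, viewer
import cv2,numpy as np
a=viewer.get_image("wrist")["pixels"]; b=viewer.get_image("side")["pixels"]
cv2.imwrite("pics/c.png",np.hstack([cv2.resize(a,(400,300)),cv2.resize(b,(400,300))]))
print(observe()["position"])
E
```

```text
[0.63344217 0.04438391 0.17260966]
```

View pics/c.png

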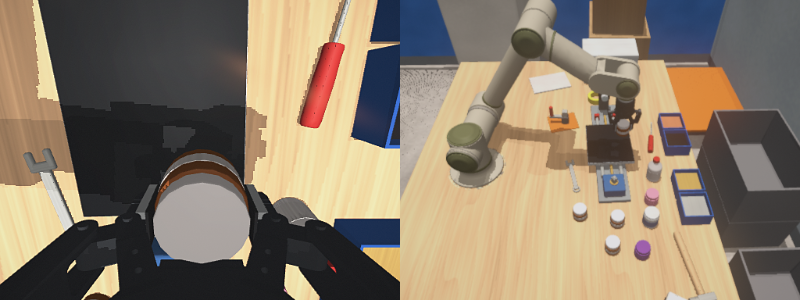

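Request:
jog_arm(dr=[[0,0,0],[0,0,0],[0,0,0],[0,0,0],[0,0,0],[0,0,0],[0,0,0],[0,0,0],[0,0,0],[0,0,0]], slide=[[0,-0.043,0],[0,-0.042,0],[0,0,0],[0,0,0.03],[0,0,0.03],[0,0,0.015],[0,0,0.008],[0,0,0],[0,0,0],[0,0,0]], gripper=[-0.5,-0.5,-0.5,-0.5,-0.5,-0.5,-0.5,-0.5,-0.5,-0.5])

```text
time_s: 5.35
position: [0.6333, 0.1237, 0.0906]
tool_rot: [[1.0, -0.001, 0.002], [-0.001, -1.0, 0.0], [0.002, -0.0, -1.0]]
ft_force: [-0.0, 0.0, -1.8]
grip_width: 0.055
```

Request:
jog_arm(dr=[[0,0,0],[0,0,0],[0,0,0],[0,0,0],[0,0,0],[0,0,0],[0,0,0],[0,0,0],[0,0,0],[0,0,0]], slide=[[0,0,0.006],[0,0,0.003],[0,0,0],[0,0,0],[0,0,0],[0,0,0],[0,0,-0.01],[0,0,-0.03],[0,0,-0.04],[0,0,-0.04]], gripper=[-0.5,-0.5,-0.5,0.5,1,1,1,1,1,1])

```text
time_s: 6.35
position: [0.6325, 0.1238, 0.2022]
tool_rot: [[1.0, -0.001, -0.0], [-0.001, -1.0, 0.0], [-0.0, -0.0, -1.0]]
ft_force: [0.8, -0.5, -0.2]
grip_width: 0.0851
```

```bash
cat > jars.py <<'E'
from rig import observe, viewer
from h import *
import sys
def jars(pic=None):
    side=viewer.get_image("side"); top=viewer.get_image("top")
    print("pos",observe()["position"].round(4), "t",observe()["time_s"])
    for n,im,boxes in [("top",top,[((130,250,320,400),.054),((150,215,200,290),.114)]),("side",side,[((225,340,195,345),.054),((140,220,225,305),.114)])]:
        hsv=cv2.cvtColor(im["pixels"],cv2.COLOR_BGR2HSV)
        for (r0,r1,c0,c1),z in boxes:
            m=np.zeros((384,512),bool); m[r0:r1,c0:c1]=((hsv[...,1]<45)&(hsv[...,2]>165))[r0:r1,c0:c1]
            for c in blobs(m,40):
                M=cv2.moments(c); u=(M['m10']/M['m00'],M['m01']/M['m00'])
                print(n,z,np.round(u,1),cv2.contourArea(c),ray(im,u,z)[:2].round(4))
    if pic:
        cv2.imwrite(pic,np.hstack([cv2.resize(side["pixels"],(400,300)),cv2.resize(top["pixels"],(400,300))]))
jars(sys.argv[1] if len(sys.argv)>1 else None)
E
python3 jars.py pics/d.png
```

```text
pos [0.6347 0.124  0.2071] t 6.45
top 0.054 [337.4 220.9] 145.5 [ 0.4499 -0.2628]
top 0.054 [375.8 190.2] 132.5 [ 0.5664 -0.4041]
top 0.054 [346.7 182.6] 137.0 [ 0.5923 -0.2973]
top 0.054 [348. 148.] 165.0 [ 0.7232 -0.303 ]
top 0.114 [222.1 201.5] 240.5 [0.504  0.1548]
top 0.114 [224.1 172.5] 183.0 [0.6078 0.1511]
top 0.114 [243.9 165.5] 127.5 [0.6351 0.0817]
top 0.114 [204.6 165.5] 132.0 [0.6316 0.2214]
side 0.054 [272. 309.] 234.0 [ 0.566  -0.4035]
side 0.054 [278.4 275.2] 196.5 [ 0.5919 -0.2971]
side 0.054 [322.  271.8] 241.0 [ 0.7213 -0.2896]
side 0.054 [229.6 266.3] 189.0 [ 0.4499 -0.262 ]
side 0.054 [284.4 248.6] 121.5 [ 0.6179 -0.2034]
side 0.054 [224.1 236. ] 91.5 [ 0.4326 -0.1493]
```

View pics/d.png

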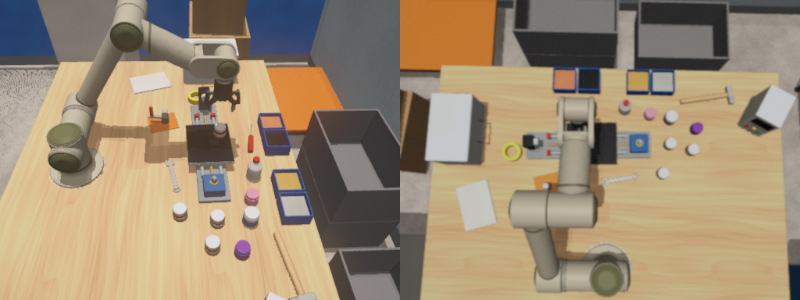

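Request:
jog_arm(dr=[[0,0,0],[0,0,0],[0,0,0],[0,0,0],[0,0,0],[0,0,0],[0,0,0],[0,0,0],[0,0,0],[0,0,0]], slide=[[-0.004,0.04,0],[-0.004,0.043,0],[-0.004,0.043,0],[-0.004,0.043,0],[-0.004,0.043,0],[-0.004,0.043,0],[-0.004,0.043,0],[-0.004,0.043,0],[-0.004,0.043,0.02],[-0.006,0.037,0.02]], gripper=[1,1,1,1,1,1,1,1,1,1])

```text
time_s: 7.45
position: [0.59, -0.2994, 0.1601]
tool_rot: [[1.0, -0.002, 0.001], [-0.002, -1.0, -0.001], [0.001, 0.001, -1.0]]
ft_force: [0.4, 0.2, 0.2]
grip_width: 0.0852
```

```bash
python3 jars.py pics/e.png
```

```text
pos [ 0.5881 -0.301   0.1567] t 7.55
top 0.054 [323.6 246. ] 49.0 [ 0.3579 -0.2127]
top 0.054 [340.5 218.8] 118.5 [ 0.458  -0.2739]
top 0.054 [385.1 185.8] 186.5 [ 0.5837 -0.4387]
top 0.054 [370.  166.7] 866.5 [ 0.6539 -0.3841]
top 0.054 [347.8 147.8] 158.5 [ 0.724  -0.3022]
top 0.114 [270.4 208.7] 272.5 [ 0.4826 -0.0153]
top 0.114 [231.7 165.7] 131.5 [0.633 0.125]
side 0.054 [272.1 309.1] 234.5 [ 0.5662 -0.4038]
side 0.054 [321.8 272.1] 252.0 [ 0.7207 -0.2907]
side 0.054 [228.4 267.7] 136.5 [ 0.4463 -0.2667]
side 0.054 [286.7 251.9] 60.0 [ 0.6239 -0.2156]
side 0.114 [280.2 155.7] 229.5 [0.6309 0.1542]
side 0.114 [263.2 172.1] 1730.0 [0.5663 0.0727]
```

View pics/e.png

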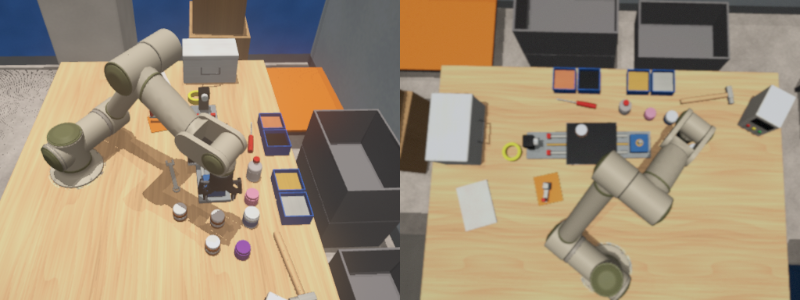

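Request:
jog_arm(dr=[[0,0,0],[0,0,0],[0,0,0],[0,0,0],[0,0,0],[0,0,0],[0,0,0],[0,0,0],[0,0,0],[0,0,0]], slide=[[0,0,0],[0,0,0],[0,0,0.035],[0,0,0.04],[0,0,0.04],[0,0,0.015],[0,0,0.008],[0,0,0],[0,0,0],[0,0,0]], gripper=[1,1,1,1,1,1,1,1,1,1])

```text
time_s: 8.55
position: [0.5911, -0.2975, 0.0242]
tool_rot: [[1.0, -0.001, 0.002], [-0.001, -1.0, -0.002], [0.003, 0.002, -1.0]]
ft_force: [-0.7, -0.2, 0.2]
grip_width: 0.0856
```

Request:
jog_arm(dr=[[0,0,0],[0,0,0],[0,0,0],[0,0,0],[0,0,0],[0,0,0],[0,0,0],[0,0,0],[0,0,0],[0,0,0]], slide=[[0,0,0.002],[0,0,0],[0,0,0],[0,0,0],[0,0,0],[0,0,-0.01],[0,0,-0.03],[0,0,-0.04],[0,0,-0.04],[0,0,-0.03]], gripper=[-0.5,-0.5,-0.5,-0.5,-0.5,-0.5,-0.5,-0.5,-0.5,-0.5])

```text
time_s: 9.55
position: [0.5904, -0.2972, 0.1733]
tool_rot: [[1.0, -0.001, 0.002], [-0.001, -1.0, -0.001], [0.002, 0.001, -1.0]]
ft_force: [-0.0, -0.6, -0.4]
grip_width: 0.0547
```

Request:
jog_arm(dr=[[0,0,0],[0,0,0],[0,0,0],[0,0,0],[0,0,0],[0,0,0],[0,0,0],[0,0,0],[0,0,0],[0,0,0]], slide=[[-0.006,-0.04,0],[-0.006,-0.044,0],[-0.006,-0.044,0],[-0.006,-0.044,0],[-0.006,-0.044,0],[-0.006,-0.044,0],[-0.006,-0.044,0],[-0.006,-0.044,0],[-0.006,-0.044,0],[-0.004,-0.03,0]], gripper=[-0.5,-0.5,-0.5,-0.5,-0.5,-0.5,-0.5,-0.5,-0.5,-0.5])

```text
time_s: 10.55
position: [0.5317, 0.1275, 0.1706]
tool_rot: [[1.0, 0.001, -0.0], [0.001, -1.0, 0.0], [-0.0, -0.0, -1.0]]
ft_force: [1.2, -0.7, -1.4]
grip_width: 0.0553
```

Request:
jog_arm(dr=[[0,0,0],[0,0,0],[0,0,0],[0,0,0],[0,0,0],[0,0,0],[0,0,0],[0,0,0],[0,0,0],[0,0,0]], slide=[[0,0,0],[0,0,0],[0,0,0.02],[0,0,0.03],[0,0,0.02],[0,0,0.008],[0,0,0],[0,0,0],[0,0,0],[0,0,0]], gripper=[-0.5,-0.5,-0.5,-0.5,-0.5,-0.5,-0.5,-0.5,-0.5,-0.5])

```text
time_s: 11.55
position: [0.5331, 0.1249, 0.0932]
tool_rot: [[1.0, -0.001, 0.002], [-0.001, -1.0, 0.0], [0.002, -0.0, -1.0]]
ft_force: [0.2, 0.1, -1.3]
grip_width: 0.0549
```

Request:
jog_arm(dr=[[0,0,0],[0,0,0],[0,0,0],[0,0,0],[0,0,0],[0,0,0],[0,0,0],[0,0,0],[0,0,0],[0,0,0]], slide=[[0,0,0.007],[0,0,0.004],[0,0,0],[0,0,0],[0,0,0],[0,0,0],[0,0,-0.01],[0,0,-0.03],[0,0,-0.04],[0,0,-0.04]], gripper=[-0.5,-0.5,-0.5,0.5,1,1,1,1,1,1])

```text
time_s: 12.55
position: [0.5324, 0.125, 0.2034]
tool_rot: [[1.0, -0.001, -0.0], [-0.001, -1.0, 0.0], [-0.0, -0.0, -1.0]]
ft_force: [-0.2, 0.7, -0.3]
grip_width: 0.0855
```

Request:
jog_arm(dr=[[0,0,0],[0,0,0],[0,0,0],[0,0,0],[0,0,0],[0,0,0],[0,0,0],[0,0,0],[0,0,0],[0,0,0]], slide=[[-0.008,0.03,0],[-0.008,0.04,0],[-0.008,0.04,0],[-0.008,0.04,0],[-0.008,0.04,0],[-0.008,0.04,0],[-0.008,0.04,0],[-0.008,0.04,0],[-0.008,0.04,0.02],[-0.01,0.037,0.02]], gripper=[1,1,1,1,1,1,1,1,1,1])

```text
time_s: 13.55
position: [0.4501, -0.264, 0.162]
tool_rot: [[1.0, -0.001, 0.002], [-0.001, -1.0, -0.002], [0.002, 0.002, -1.0]]
ft_force: [1.4, -0.6, 0.7]
grip_width: 0.0855
```

```bash
python3 jars.py pics/f.png; python3 - <<'E'
from rig import viewer
import cv2
cv2.imwrite("pics/fw.png",viewer.get_image("wrist")["pixels"])
E
```

```text
pos [ 0.4487 -0.2652  0.1597] t 13.65
top 0.054 [367.8 210.7] 484.5 [ 0.4899 -0.3738]
top 0.054 [355.1 222.9] 541.5 [ 0.444  -0.3271]
top 0.054 [375.7 190.4] 137.5 [ 0.5658 -0.4037]
top 0.054 [348. 148.] 165.0 [ 0.7232 -0.303 ]
top 0.114 [230.6 193.8] 137.5 [0.5322 0.1258]
top 0.114 [231.7 165.7] 134.0 [0.6333 0.1251]
side 0.054 [272.1 309. ] 237.0 [ 0.5661 -0.4036]
side 0.054 [322.  272.5] 266.0 [ 0.7208 -0.2921]
side 0.054 [225. 240.] 54.0 [ 0.4356 -0.1649]
side 0.054 [279.3 246.9] 198.0 [ 0.6029 -0.1966]
side 0.114 [233.2 173.7] 428.5 [0.4639 0.0675]
side 0.114 [279.2 157.5] 159.0 [0.6266 0.1444]
side 0.114 [246.4 156.6] 381.0 [0.5112 0.1524]
```

View pics/f.png

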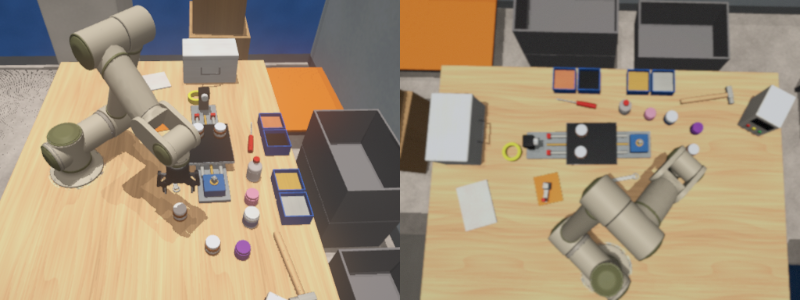

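View pics/fw.png

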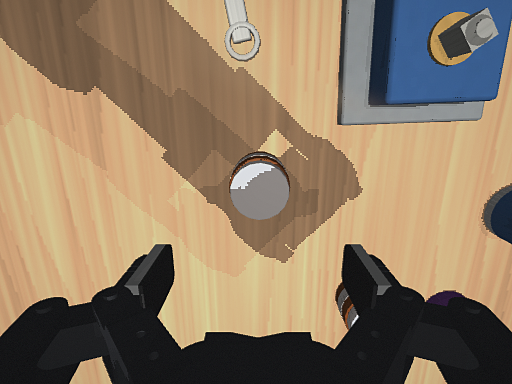

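```bash
python3 - <<'E'
from rig import viewer
from h import *
im=viewer.get_image("wrist")
print(ray(im,(260,190),.054), proj(im,(.45,-.2625,.054)))
E
```

```text
[ 0.45108843 -0.25549727  0.054     ] [258.76058124 197.77449258]
```

Request:
jog_arm(dr=[[0,0,0],[0,0,0],[0,0,0],[0,0,0],[0,0,0],[0,0,0],[0,0,0],[0,0,0],[0,0,0],[0,0,0]], slide=[[0,0,0.02],[0,0,0.03],[0,0,0],[0,0,0],[0,0,0],[0,0,0],[0,0,0],[0,0,0],[0,0,0],[0,0,0]], gripper=[1,1,1,1,1,1,1,1,1,1])

```text
time_s: 14.75
position: [0.4504, -0.262, 0.1114]
tool_rot: [[1.0, -0.001, 0.0], [-0.001, -1.0, -0.0], [0.0, 0.0, -1.0]]
ft_force: [0.3, -0.4, 0.6]
grip_width: 0.0855
```

```bash
python3 - <<'E'
from rig import viewer,observe
from h import *
im=viewer.get_image("wrist");cv2.imwrite("pics/g.png",im["pixels"])
print(observe()["position"], proj(im,(.45,-.2625,.054)))
E
```

```text
[ 0.45034974 -0.26199316  0.11134062] [257.66902396 220.59842612]
```

View pics/g.png

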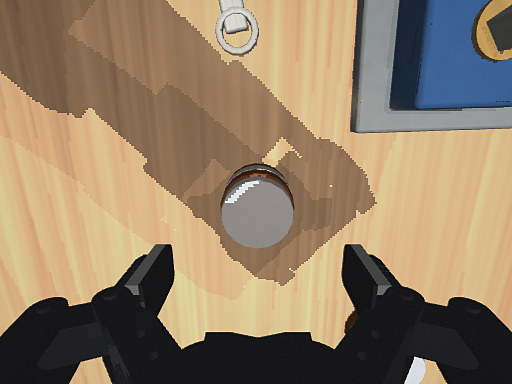

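Request:
jog_arm(dr=[[0,0,0],[0,0,0],[0,0,0],[0,0,0],[0,0,0],[0,0,0],[0,0,0],[0,0,0],[0,0,0],[0,0,0]], slide=[[0,-0.001,0.03],[0,0,0.03],[0,0,0.02],[0,0,0.009],[0,0,0],[0,0,0],[0,0,0],[0,0,0],[0,0,0],[0,0,0]], gripper=[1,1,1,1,1,1,-0.5,-0.5,-0.5,-0.5])

```text
time_s: 15.8
position: [0.4506, -0.2612, 0.0233]
tool_rot: [[1.0, -0.001, 0.001], [-0.001, -1.0, -0.001], [0.001, 0.001, -1.0]]
ft_force: [-0.6, 1.0, 6.5]
grip_width: 0.0548
```

Request:
jog_arm(dr=[[0,0,0],[0,0,0],[0,0,0],[0,0,0],[0,0,0],[0,0,0],[0,0,0],[0,0,0],[0,0,0],[0,0,0]], slide=[[0,0,0],[0,0,0],[0,0,-0.01],[0,0,-0.03],[0,0,-0.04],[0,0,-0.04],[0,0,-0.03],[0.02,-0.01,0],[0.03,-0.02,0],[0.03,-0.03,0]], gripper=[-0.5,-0.5,-0.5,-0.5,-0.5,-0.5,-0.5,-0.5,-0.5,-0.5])

```text
time_s: 16.8
position: [0.5311, -0.2012, 0.1733]
tool_rot: [[1.0, -0.003, 0.001], [-0.003, -1.0, -0.001], [0.001, 0.001, -1.0]]
ft_force: [0.7, -1.1, -1.5]
grip_width: 0.0551
```

Request:
jog_arm(dr=[[0,0,0],[0,0,0],[0,0,0],[0,0,0],[0,0,0],[0,0,0],[0,0,0],[0,0,0],[0,0,0],[0,0,0]], slide=[[0.017,-0.038,0],[0.017,-0.038,0],[0.017,-0.038,0],[0.017,-0.038,0],[0.017,-0.038,0],[0.017,-0.038,0],[0,0,0],[0,0,0.02],[0,0,0.03],[0,0,0.015]], gripper=[-0.5,-0.5,-0.5,-0.5,-0.5,-0.5,-0.5,-0.5,-0.5,-0.5])

```text
time_s: 17.8
position: [0.6314, 0.0266, 0.1056]
tool_rot: [[1.0, -0.001, -0.003], [-0.001, -1.0, 0.0], [-0.003, -0.0, -1.0]]
ft_force: [-0.7, -0.1, -2.6]
grip_width: 0.0546
```

Request:
jog_arm(dr=[[0,0,0],[0,0,0],[0,0,0],[0,0,0],[0,0,0],[0,0,0],[0,0,0],[0,0,0],[0,0,0],[0,0,0]], slide=[[0,0,0.01],[0,0,0.003],[0,0,0],[0,0,0],[0,0,0],[0,0,0],[0,0,0],[0,0,0],[0,0,0],[0,0,0]], gripper=[-0.5,-0.5,-0.5,-0.5,-0.5,-0.5,-0.5,-0.5,-0.5,-0.5])

```text
time_s: 18.8
position: [0.6327, 0.0268, 0.0944]
tool_rot: [[1.0, -0.001, 0.0], [-0.001, -1.0, 0.0], [0.0, -0.0, -1.0]]
ft_force: [-0.3, -0.8, -1.3]
grip_width: 0.0545
```

Request:
jog_arm(dr=[[0,0,0],[0,0,0],[0,0,0],[0,0,0],[0,0,0],[0,0,0],[0,0,0],[0,0,0],[0,0,0],[0,0,0]], slide=[[0,0,0.008],[0,0,0.004],[0,0,0],[0,0,0],[0,0,0],[0,0,0],[0,0,-0.01],[0,0,-0.03],[0,0,-0.04],[0,0,-0.04]], gripper=[-0.5,-0.5,-0.5,0.5,1,1,1,1,1,1])

```text
time_s: 19.8
position: [0.6324, 0.0269, 0.2042]
tool_rot: [[1.0, -0.001, -0.0], [-0.001, -1.0, 0.0], [-0.0, -0.0, -1.0]]
ft_force: [0.5, -0.2, 0.1]
grip_width: 0.0856
```

Request:
jog_arm(dr=[[0,0,0],[0,0,0],[0,0,0],[0,0,0],[0,0,0],[0,0,0],[0,0,0],[0,0,0],[0,0,0],[0,0,0]], slide=[[-0.006,0.03,0],[-0.007,0.045,0],[-0.007,0.045,0],[-0.007,0.045,0],[-0.007,0.045,0],[-0.007,0.045,0],[-0.007,0.045,0],[-0.007,0.045,0],[-0.007,0.045,0],[-0.005,0.041,0.02]], gripper=[1,1,1,1,1,1,1,1,1,1])

```text
time_s: 20.8
position: [0.5652, -0.407, 0.1857]
tool_rot: [[1.0, -0.002, 0.004], [-0.002, -1.0, -0.005], [0.004, 0.005, -1.0]]
ft_force: [2.1, 0.0, 0.4]
grip_width: 0.0854
```

```bash
python3 jars.py pics/i.png
```

```text
pos [ 0.5628 -0.4086  0.1794] t 20.9
top 0.054 [356.5 239.6] 86.5 [ 0.3836 -0.3315]
top 0.054 [332.9 241.5] 395.5 [ 0.375  -0.2463]
top 0.054 [323. 224.] 93.0 [ 0.4374 -0.2102]
top 0.054 [380.5 208.4] 1000.5 [ 0.4994 -0.4204]
top 0.054 [348. 148.] 165.0 [ 0.7232 -0.303 ]
top 0.114 [230.6 193.8] 137.5 [0.5322 0.1258]
top 0.114 [259.4 166.6] 134.5 [0.6321 0.0265]
side 0.054 [268.7 303.9] 43.0 [ 0.5578 -0.3879]
side 0.054 [321.8 272.1] 252.0 [ 0.7207 -0.2907]
side 0.054 [276.2 230.3] 240.0 [ 0.5981 -0.1316]
side 0.114 [281.3 184.1] 402.0 [0.6231 0.0141]
side 0.114 [254.4 193.2] 1774.5 [ 0.5322 -0.0246]
side 0.114 [274.6 149.4] 48.0 [0.6135 0.1881]
side 0.114 [252.7 157. ] 204.5 [0.5334 0.1495]
```

View pics/i.png

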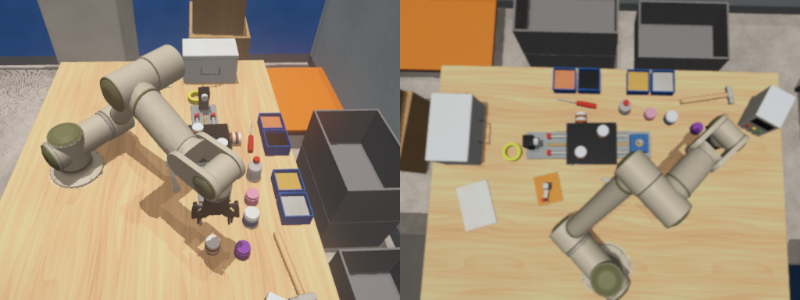

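```bash
python3 - <<'E'
from rig import viewer,observe
from h import *
s=viewer.get_image("side")["pixels"];t=viewer.get_image("top")["pixels"]
f=lambda x:cv2.resize(x,(400,400),interpolation=cv2.INTER_CUBIC)
cv2.imwrite("pics/j.png",np.hstack([f(s[130:230,230:330]),f(t[120:220,200:300])]))
E
```

```text
(no output)
```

View pics/j.png

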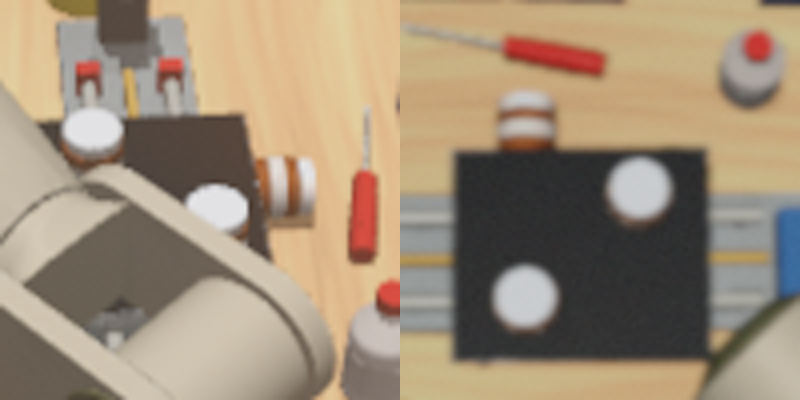

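The jar placed first, at (0.633, 0.125), was knocked off the table. It now lies on its side by the plate's far edge, at top-view pixel ≈(231,150), lid pointing to +x. I'll load the fourth jar first and then recover that one.

Request:
jog_arm(dr=[[0,0,0],[0,0,0],[0,0,0],[0,0,0],[0,0,0],[0,0,0],[0,0,0],[0,0,0],[0,0,0],[0,0,0]], slide=[[0,0,0],[0,0,0.04],[0,0,0.04],[0,0,0.04],[0,0,0.025],[0,0,0.01],[0,0,0],[0,0,0],[0,0,0],[0,0,0]], gripper=[1,1,1,1,1,1,1,1,1,1])

```text
time_s: 22.0
position: [0.5657, -0.4044, 0.0289]
tool_rot: [[1.0, -0.001, 0.002], [-0.001, -1.0, -0.002], [0.002, 0.002, -1.0]]
ft_force: [-0.5, -0.6, 0.1]
grip_width: 0.0855
```

Request:
jog_arm(dr=[[0,0,0],[0,0,0],[0,0,0],[0,0,0],[0,0,0],[0,0,0],[0,0,0],[0,0,0],[0,0,0],[0,0,0]], slide=[[0,0,0.006],[0,0,0],[0,0,0],[0,0,0],[0,0,0],[0,0,-0.01],[0,0,-0.03],[0,0,-0.04],[0,0,-0.04],[0,0,-0.03]], gripper=[1,-0.5,-0.5,-0.5,-0.5,-0.5,-0.5,-0.5,-0.5,-0.5])

```text
time_s: 23.0
position: [0.5654, -0.4042, 0.1747]
tool_rot: [[1.0, -0.001, 0.002], [-0.001, -1.0, -0.002], [0.002, 0.002, -1.0]]
ft_force: [0.8, -0.5, -1.3]
grip_width: 0.0549
```

Request:
jog_arm(dr=[[0,0,0],[0,0,0],[0,0,0],[0,0,0],[0,0,0],[0,0,0],[0,0,0],[0,0,0],[0,0,0],[0,0,0]], slide=[[-0.003,-0.035,0],[-0.003,-0.044,0],[-0.003,-0.044,0],[-0.003,-0.044,0],[-0.003,-0.044,0],[-0.003,-0.044,0],[-0.003,-0.044,0],[-0.003,-0.044,0],[-0.004,-0.044,0],[-0.005,-0.044,0]], gripper=[-0.5,-0.5,-0.5,-0.5,-0.5,-0.5,-0.5,-0.5,-0.5,-0.5])

```text
time_s: 24.0
position: [0.5322, 0.0287, 0.1719]
tool_rot: [[1.0, -0.001, 0.001], [-0.001, -1.0, 0.0], [0.001, -0.0, -1.0]]
ft_force: [0.7, 0.1, -1.1]
grip_width: 0.0551
```

Request:
jog_arm(dr=[[0,0,0],[0,0,0],[0,0,0],[0,0,0],[0,0,0],[0,0,0],[0,0,0],[0,0,0],[0,0,0],[0,0,0]], slide=[[0,0,0],[0,0,0],[0,0,0.02],[0,0,0.03],[0,0,0.02],[0,0,0.006],[0,0,0],[0,0,0],[0,0,0],[0,0,0]], gripper=[-0.5,-0.5,-0.5,-0.5,-0.5,-0.5,-0.5,-0.5,-0.5,-0.5])

```text
time_s: 25.0
position: [0.533, 0.0268, 0.0962]
tool_rot: [[1.0, -0.001, 0.002], [-0.001, -1.0, -0.0], [0.002, 0.0, -1.0]]
ft_force: [-0.7, 0.8, -1.7]
grip_width: 0.0546
```

Request:
jog_arm(dr=[[0,0,0],[0,0,0],[0,0,0],[0,0,0],[0,0,0],[0,0,0],[0,0,0],[0,0,0],[0,0,0],[0,0,0]], slide=[[0,0,0.009],[0,0,0.0045],[0,0,0],[0,0,0],[0,0,0],[0,0,0],[0,0,-0.01],[0,0,-0.03],[0,0,-0.04],[0,0,-0.04]], gripper=[-0.5,-0.5,-0.5,0.5,1,1,1,1,1,1])

```text
time_s: 26.0
position: [0.5324, 0.027, 0.2039]
tool_rot: [[1.0, -0.001, -0.0], [-0.001, -1.0, 0.0], [-0.0, -0.0, -1.0]]
ft_force: [-0.3, 0.0, -0.7]
grip_width: 0.0859
```

Request:
jog_arm(dr=[[0,0,0.145],[0,0,0.145],[0,0,0.145],[0,0,0.145],[0,0,0.145],[0,0,0.145],[0,0,0.145],[0,0,0.145],[0,0,0.145],[0,0,0.145]], slide=[[0,0,-0.02],[0,0,0],[0,0,0],[0,0,0],[0,0,0],[0,0,0],[0,0,0],[0,0,0],[0,0,0],[0,0,0]], gripper=[1,1,1,1,1,1,1,1,1,1])

```text
time_s: 27.0
position: [0.5326, 0.027, 0.2226]
tool_rot: [[0.114, -0.994, 0.001], [-0.994, -0.114, -0.0], [0.0, -0.001, -1.0]]
ft_force: [-0.3, 0.4, -0.9]
grip_width: 0.0856
```

```bash
python3 - <<'E'
from rig import viewer,observe
from h import *
S=viewer.get_image("side");T=viewer.get_image("top")
W=viewer.get_image("wrist")
f=lambda x:cv2.resize(x,(400,400),interpolation=cv2.INTER_CUBIC)
s=S["pixels"];t=T["pixels"]
cv2.imwrite("pics/k.png",np.hstack([f(s[120:200,240:320]),f(t[120:200,200:280])]))
cv2.imwrite("pics/kw.png",W["pixels"])
print(observe()["time_s"])
E
```

```text
27.15
```

View pics/k.png

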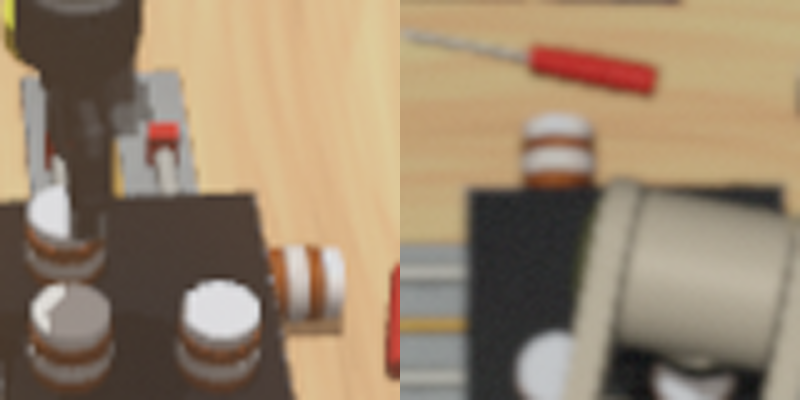

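View pics/kw.png

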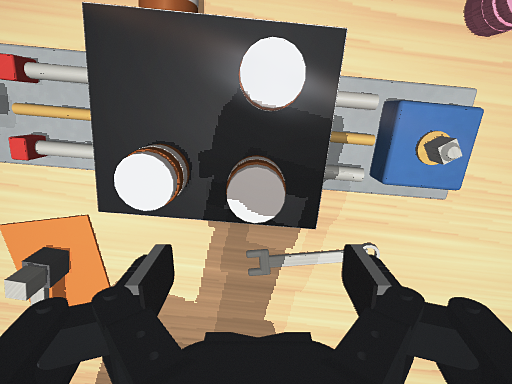

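```bash
python3 - <<'E'
from rig import viewer,observe
from h import *
T=viewer.get_image("top");S=viewer.get_image("side")
for u in [(231.9,142.6),(231.9,156.5),(224.4,150),(239.4,150)]:
  for z in (.028,.05): print(u,z,ray(T,u,z).round(4))
# side: crop canvas/5 + (240,120): lid end col (344)/5, top edge 246/5, bottom 320/5
for u in [(240+344/5,120+283/5),(240+280/5,120+270/5)]: 
  for z in (.028,.05):print(u,ray(S,u,z).round(4))
E
```

```text
(231.9, 142.6) 0.028 [0.741  0.1318 0.028 ]
(231.9, 142.6) 0.05 [0.735  0.1305 0.05  ]
(231.9, 156.5) 0.028 [0.687  0.1302 0.028 ]
(231.9, 156.5) 0.05 [0.6818 0.1289 0.05  ]
(224.4, 150) 0.028 [0.7115 0.1593 0.028 ]
(224.4, 150) 0.05 [0.706  0.1577 0.05  ]
(239.4, 150) 0.028 [0.7128 0.1025 0.028 ]
(239.4, 150) 0.05 [0.7073 0.1017 0.05  ]
(308.8, 176.6) [0.7395 0.1326 0.028 ]
(308.8, 176.6) [0.7343 0.1107 0.05  ]
(296.0, 174.0) [0.6939 0.1474 0.028 ]
(296.0, 174.0) [0.6896 0.1251 0.05  ]
```

Request:
jog_arm(dr=[[0,0,0.12],[0,0,0],[0,0,0],[0,0,0],[0,0,0],[0,0,0],[0,0,0],[0,0,0],[0,0,0],[0,0,0]], slide=[[0,0,0],[-0.021,-0.035,0],[-0.021,-0.035,0],[-0.021,-0.035,0],[-0.021,-0.035,0],[-0.02,-0.035,0],[0,0,0.03],[0,0,0.03],[0,0,0.04],[0,0,0]], gripper=[1,1,1,1,1,1,1,1,1,1])

```text
time_s: 28.25
position: [0.7052, 0.1309, 0.1159]
tool_rot: [[0.002, -1.0, -0.011], [-1.0, -0.002, -0.0], [0.0, 0.011, -1.0]]
ft_force: [-1.8, 0.2, -1.4]
grip_width: 0.085
```

```bash
python3 - <<'E'
from rig import viewer,observe
from h import *
W=viewer.get_image("wrist")
cv2.imwrite("pics/lw.png",W["pixels"])
print(observe())
E
```

```text
{'time_s': 28.3, 'q': array([ 1.08097371e+00,  4.44030374e+01,  5.30193532e+01, -8.57802014e-04,
        8.28795568e+01,  9.09918688e+01]), 'qvel': array([-0.01310957, -3.38142864, -4.95639808, -0.04628275,  1.18880812,
        0.48666934]), 'joint_efforts': array([ 7.18937069e-02, -6.00192976e+01, -2.07589352e+01,  1.50592808e-03,
       -2.97180209e-01, -2.11790786e-02]), 'position': array([0.70672237, 0.13085225, 0.1198724 ]), 'tool_rot': array([[ 1.55734809e-03, -9.99984907e-01, -5.26873493e-03],
       [-9.99998782e-01, -1.55676761e-03, -1.14273299e-04],
       [ 1.06069379e-04,  5.26890647e-03, -9.99986114e-01]]), 'ft_force': array([-0.34239974,  0.14311523,  0.82340799]), 'wrist_torque': array([-0.00456138,  0.03312906, -0.07698283]), 'grip_width': 0.08534442644240954}
```

View pics/lw.png

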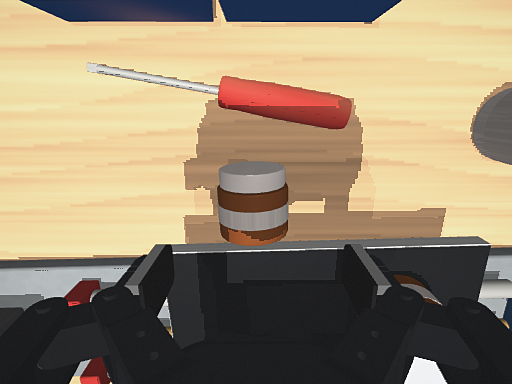

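Request:
jog_arm(dr=[[0,0,0],[0,0,0],[0,0,0],[0,0,0],[0,0,0],[0,0,0],[0,0,0],[0,0,0],[0,0,0],[0,0,0]], slide=[[0,0,0.02],[0,0,0.03],[0,0,0.03],[0,0,0.015],[0,0,0.005],[0,0,0],[0,0,0],[0,0,0],[0,0,0],[0,0,0]], gripper=[1,1,1,1,1,1,1,1,1,1])

```text
time_s: 29.3
position: [0.7079, 0.1309, 0.0224]
tool_rot: [[-0.0, -1.0, 0.001], [-1.0, 0.0, 0.0], [-0.0, -0.001, -1.0]]
ft_force: [-0.4, -0.2, -0.5]
grip_width: 0.0852
```

Request:
jog_arm(dr=[[0,0,0],[0,0,0],[0,0,0],[0,0,0],[0,0,0],[0,0,0],[0,0,0],[0,0,0],[0,0,0],[0,0,0]], slide=[[0,0,0],[0,0,0],[0,0,0],[0,0,0],[0,0,0],[0,0,0],[0,0,-0.01],[0,0,-0.02],[0,0,-0.02],[0,0,-0.02]], gripper=[-0.5,-0.5,-0.5,-0.5,-0.5,-0.5,-0.5,-0.5,-0.5,-0.5])

```text
time_s: 30.3
position: [0.7073, 0.1307, 0.0919]
tool_rot: [[-0.0, -1.0, -0.002], [-1.0, 0.0, -0.0], [0.0, 0.002, -1.0]]
ft_force: [0.3, -0.3, -2.1]
grip_width: 0.0548
```

```bash
python3 - <<'E'
from rig import viewer,observe
from h import *
W=viewer.get_image("wrist");S=viewer.get_image("side")["pixels"]
cv2.imwrite("pics/m.png",np.hstack([cv2.resize(W["pixels"],(400,300)),cv2.resize(S[110:215,200:340],(400,300))]))
E
```

```text
(no output)
```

View pics/m.png

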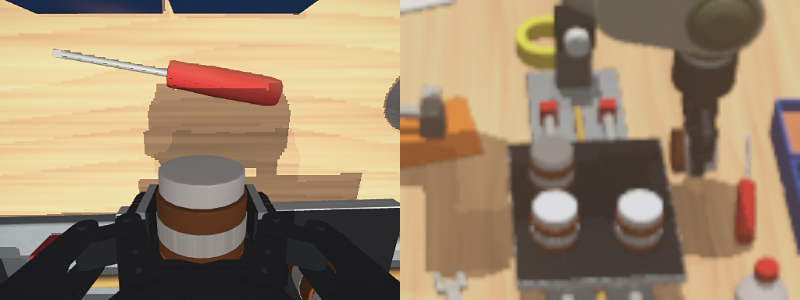

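Request:
jog_arm(dr=[[0,0,0],[0,0,0],[0,0,0],[0,0,0],[0,0,0],[0,0,0],[0,0,0],[0,0,0],[0,0,0],[0,0,0]], slide=[[0,0,-0.03],[0,0,-0.04],[0,0,-0.04],[0,0,0],[0.03,0.019,0],[0.043,0.019,0],[0.043,0.019,0],[0.043,0.019,0],[0.043,0.019,0],[0.043,0.019,0]], gripper=[-0.5,-0.5,-0.5,-0.5,-0.5,-0.5,-0.5,-0.5,-0.5,-0.5])

```text
time_s: 31.4
position: [0.592, -0.1154, 0.1999]
tool_rot: [[-0.0, -1.0, -0.003], [-1.0, 0.0, 0.001], [-0.001, 0.003, -1.0]]
ft_force: [-0.2, -0.6, -1.2]
grip_width: 0.0548
```

Request:
jog_arm(dr=[[0,0,0],[0,0,0],[0,0,0],[0,0,0],[0,0,-0.142],[0,0,-0.142],[0,0,-0.142],[0,0,-0.142],[0,0,-0.142],[0,0,-0.14]], slide=[[0.046,0.019,0],[0.046,0.019,0],[0.046,0.019,0],[0.046,0.018,0],[0,0,0],[0,0,0],[0,0,0],[0,0,0],[0,0,0],[0,0,0]], gripper=[-0.5,-0.5,-0.5,-0.5,-0.5,-0.5,-0.5,-0.5,-0.5,-0.5])

```text
time_s: 32.4
position: [0.518, -0.2977, 0.1998]
tool_rot: [[0.755, -0.656, -0.003], [-0.656, -0.755, 0.002], [-0.003, 0.0, -1.0]]
ft_force: [-0.2, 0.9, -1.0]
grip_width: 0.0546
```

Request:
jog_arm(dr=[[0.1,0,0],[0.13,0,0],[0.13,0,0],[0.13,0,0],[0.13,0,0],[0.13,0,0],[0.13,0,0],[0.13,0,0],[0.12,0,0],[0,0,0]], slide=[[0,0,0],[0,0,0],[0,0,0],[0,0,0],[0,0,0],[0,0,0],[0,0,0],[0,0,0],[0,0,0],[0,0,0]], gripper=[-0.5,-0.5,-0.5,-0.5,-0.5,-0.5,-0.5,-0.5,-0.5,-0.5])

```text
time_s: 33.4
position: [0.5175, -0.2985, 0.1982]
tool_rot: [[0.749, -0.286, 0.597], [-0.662, -0.313, 0.681], [-0.008, -0.906, -0.424]]
ft_force: [-0.1, -0.2, -1.3]
grip_width: 0.0548
```

```bash
python3 - <<'E'
from rig import viewer,observe
from h import *
W=viewer.get_image("top")["pixels"];S=viewer.get_image("side")["pixels"]
cv2.imwrite("pics/n.png",np.hstack([cv2.resize(W,(400,300)),cv2.resize(S[180:360,150:390],(400,300))]))
s=observe();print(s["position"],s["q"].round(1),s["tool_rot"].round(3))
E
```

```text
[ 0.51842729 -0.29803346  0.20063999] [-62.8  36.7  81.   57.6  95.4 -34. ] [[ 0.751 -0.285  0.596]
 [-0.661 -0.321  0.679]
 [-0.003 -0.903 -0.429]]
```

View pics/n.png

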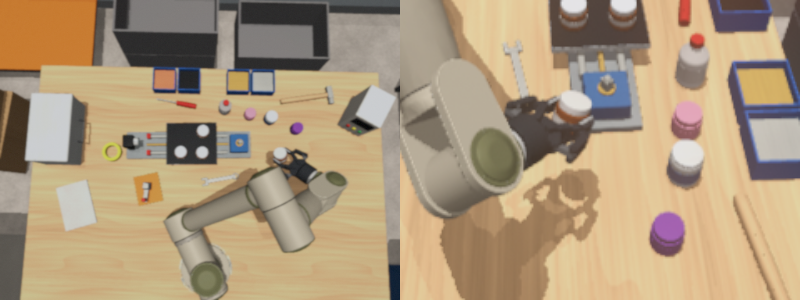

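Request:
jog_arm(dr=[[0,0,0],[0,0,0],[0,0,0],[0,0,0],[0,0,0],[0,0,0],[0,0,0],[0,0,0],[0,0,0],[0,0,0]], slide=[[0,0.0272,0.0127],[0,0.0272,0.0127],[0,0.0272,0.0127],[0,0.0272,0.0127],[0,0.0272,0.0127],[0,0.009,0.0042],[0,0,0],[0,0,0],[0,0,0],[0,0,0]], gripper=[-0.5,-0.5,-0.5,-0.5,-0.5,-0.5,-0.5,-0.5,-0.5,-0.5])

```text
time_s: 34.5
position: [0.5184, -0.2988, 0.0429]
tool_rot: [[0.751, -0.281, 0.597], [-0.66, -0.322, 0.679], [0.002, -0.904, -0.427]]
ft_force: [-0.2, 0.7, -0.9]
grip_width: 0.0544
```

```bash
python3 - <<'E'
from rig import viewer,observe
from h import *
W=viewer.get_image("top")["pixels"];S=viewer.get_image("side")["pixels"]
cv2.imwrite("pics/o.png",np.hstack([cv2.resize(W[170:260,310:430],(400,300)),cv2.resize(S[220:340,200:360],(400,300))]))
s=observe();print(s["position"],s["q"].round(1),s["ft_force"].round(1))
E
```

```text
[ 0.51825116 -0.29868719  0.04247047] [-62.9  50.5  85.5  57.5  85.6 -49.7] [-0.1  0.9 -0.9]
```

View pics/o.png

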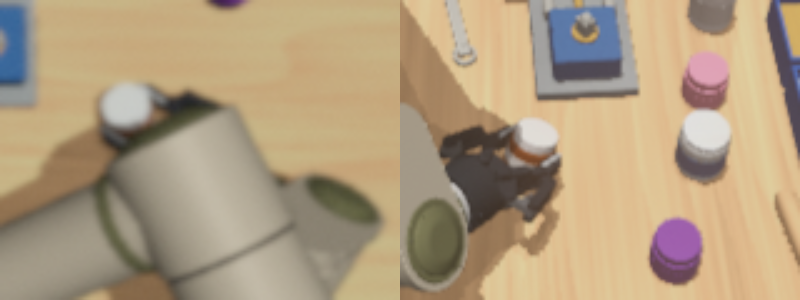

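Request:
jog_arm(dr=[[0,0,0],[0,0,0],[0,0,0],[0,0,0],[0,0,0],[0,0,0],[0,0,0],[0,0,0],[0,0,0],[0,0,0]], slide=[[0,0.006,0.003],[0,0.004,0.002],[0,0,0],[0,0,0],[0,0,0],[0,0,0],[0,0,0],[0,0,0],[0,0,0],[0,0,0]], gripper=[-0.5,-0.5,-0.5,-0.5,0.35,0.4,0.5,0.7,1,1])

```text
time_s: 35.6
position: [0.5183, -0.2983, 0.0305]
tool_rot: [[0.751, -0.282, 0.597], [-0.66, -0.32, 0.679], [-0.0, -0.904, -0.427]]
ft_force: [-0.9, -0.0, -0.2]
grip_width: 0.0854
```

```bash
python3 - <<'E'
from rig import viewer,observe
from h import *
W=viewer.get_image("wrist")["pixels"];S=viewer.get_image("side")["pixels"]
cv2.imwrite("pics/p.png",np.hstack([cv2.resize(W,(400,300)),cv2.resize(S[220:340,200:360],(400,300))]))
s=observe();print(s["position"],s["q"].round(1),s["ft_force"].round(1))
E
```

```text
[ 0.51834405 -0.29828645  0.03056709] [-62.8  51.7  85.6  57.6  85.  -50.6] [-1.1 -0.7 -0.2]
```

View pics/p.png

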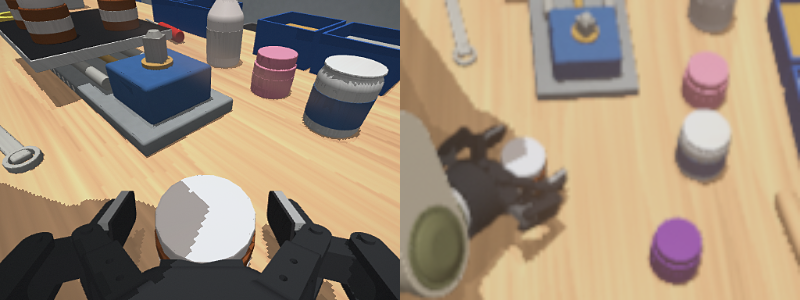

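Request:
jog_arm(dr=[[0,0,0],[0,0,0],[0,0,0],[0,0,0],[0,0,0],[-0.13,0,0],[-0.13,0,0],[-0.13,0,0],[-0.13,0,0],[-0.13,0,0]], slide=[[0,0,-0.01],[0,0,-0.02],[0,0,-0.03],[0,0,-0.03],[0,0,-0.03],[0,0,-0.02],[0,0,-0.02],[0,0,-0.02],[0,0,-0.02],[0,0,-0.02]], gripper=[1,1,1,1,1,1,1,1,1,1])

```text
time_s: 36.7
position: [0.3951, -0.4383, 0.147]
tool_rot: [[0.749, -0.589, 0.303], [-0.663, -0.667, 0.341], [0.001, -0.456, -0.89]]
ft_force: [-0.6, -0.4, -0.0]
grip_width: 0.0851
```

Request:
jog_arm(dr=[[-0.13,0,0],[-0.13,0,0],[-0.13,0,0],[-0.09,0,0],[0,0,0],[0,0,0],[0,0,0],[0,0,0],[0,0,0],[0,0,0]], slide=[[0,0,0],[0,0,0],[0,0,0],[0,0,0],[0,0,0],[0,0,0],[0,0,0],[0,0,0],[0,0,0],[0,0,0]], gripper=[1,1,1,1,1,1,1,1,1,1])

```text
time_s: 37.7
position: [0.3968, -0.4366, 0.1451]
tool_rot: [[0.751, -0.661, 0.0], [-0.661, -0.751, 0.0], [-0.0, -0.0, -1.0]]
ft_force: [-0.3, -0.2, 0.1]
grip_width: 0.0852
```

```bash
python3 jars.py pics/q.png; python3 -c "
from rig import observe; s=observe();print(s['q'].round(1),s['tool_rot'].round(4))"
```

```text
pos [ 0.397  -0.4364  0.1451] t 37.8
top 0.054 [393.3 231.8] 80.5 [ 0.4151 -0.4653]
top 0.054 [327.6 238.1] 367.5 [ 0.3866 -0.2271]
top 0.054 [352.5 206.2] 142.0 [ 0.5052 -0.3179]
top 0.054 [348. 148.] 165.0 [ 0.7232 -0.303 ]
top 0.114 [258.4 194.5] 139.0 [0.5319 0.0279]
top 0.114 [230.6 193.7] 138.5 [0.5324 0.1259]
top 0.114 [259.4 166.6] 134.5 [0.6321 0.0265]
side 0.054 [248.7 282.3] 205.5 [ 0.5047 -0.3177]
side 0.054 [321.9 272.4] 261.0 [ 0.7207 -0.2916]
side 0.054 [279.2 246.9] 194.5 [ 0.6026 -0.1966]
side 0.054 [224.8 233.2] 123.0 [ 0.4348 -0.1385]
side 0.054 [206.4 240.5] 641.5 [ 0.3778 -0.1652]
side 0.114 [284.  181.6] 123.5 [0.633  0.0253]
side 0.114 [254.  181.9] 121.0 [0.5329 0.0269]
side 0.114 [274.6 149.4] 48.0 [0.6135 0.1881]
side 0.114 [252.6 156.6] 210.0 [0.5331 0.1515]
[-59.2  30.5  76.5   0.   73.  -17.9] [[ 7.510e-01 -6.603e-01  0.000e+00]
 [-6.603e-01 -7.510e-01  3.000e-04]
 [-2.000e-04 -2.000e-04 -1.000e+00]]
```

View pics/q.png

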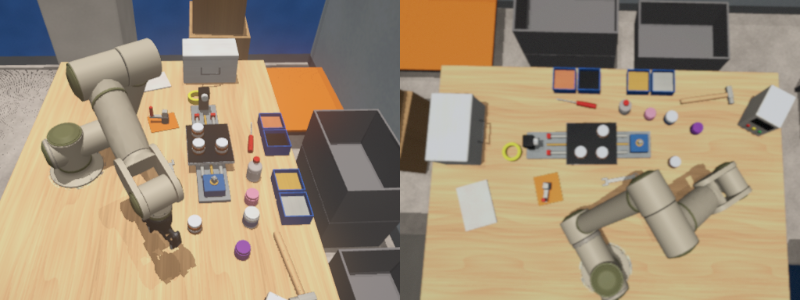

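Request:
jog_arm(dr=[[0,0,-0.1443],[0,0,-0.1443],[0,0,-0.1443],[0,0,-0.1443],[0,0,-0.144],[0,0,0],[0,0,0],[0,0,0],[0,0,0],[0,0,0]], slide=[[0,0,0],[0,0,0],[0,0,0],[0,0,0],[0,0,0],[0.03,-0.033,0],[0.04,-0.043,0],[0.038,-0.0424,0],[0,0,0],[0,0,0.03]], gripper=[1,1,1,1,1,1,1,1,1,1])

```text
time_s: 38.8
position: [0.4968, -0.3296, 0.1182]
tool_rot: [[1.0, 0.003, 0.006], [0.003, -1.0, -0.006], [0.006, 0.006, -1.0]]
ft_force: [0.2, 0.1, -0.5]
grip_width: 0.0851
```

Request:
jog_arm(dr=[[0,0,0],[0,0,0],[0,0,0],[0,0,0],[0,0,0],[0,0,0],[0,0,0],[0,0,0],[0,0,0],[0,0,0]], slide=[[0,0,0.03],[0,0,0.03],[0,0,0.02],[0,0,0.012],[0,0,0],[0,0,0],[0,0,0],[0,0,0],[0,0,0],[0,0,0]], gripper=[1,1,1,1,1,1,1,1,1,1])

```text
time_s: 39.8
position: [0.4946, -0.3295, 0.0236]
tool_rot: [[1.0, 0.0, 0.0], [0.0, -1.0, -0.0], [0.0, 0.0, -1.0]]
ft_force: [0.5, 0.4, 0.0]
grip_width: 0.0855
```

Request:
jog_arm(dr=[[0,0,0],[0,0,0],[0,0,0],[0,0,0],[0,0,0],[0,0,0],[0,0,0],[0,0,0],[0,0,0],[0,0,0]], slide=[[0.005,-0.006,0],[0.0054,-0.0055,0],[0,0,0],[0,0,0],[0,0,0],[0,0,0],[0,0,0],[0,0,-0.01],[0,0,-0.03],[0,0,-0.03]], gripper=[1,1,1,-0.5,-0.5,-0.5,-0.5,-0.5,-0.5,-0.5])

```text
time_s: 40.8
position: [0.5045, -0.3178, 0.094]
tool_rot: [[1.0, 0.0, -0.001], [0.0, -1.0, 0.001], [-0.001, -0.001, -1.0]]
ft_force: [-0.3, -0.1, -0.4]
grip_width: 0.0549
```

Request:
jog_arm(dr=[[0,0,0],[0,0,0],[0,0,0],[0,0,0],[0,0,0],[0,0,0],[0,0,0],[0,0,0],[0,0,0],[0,0,0]], slide=[[0,0,-0.04],[0,0,-0.045],[0.013,-0.03,0],[0.013,-0.04,0],[0.013,-0.04,0],[0.013,-0.04,0],[0.013,-0.04,0],[0.013,-0.04,0],[0.013,-0.04,0],[0.013,-0.04,0]], gripper=[-0.5,-0.5,-0.5,-0.5,-0.5,-0.5,-0.5,-0.5,-0.5,-0.5])

```text
time_s: 41.8
position: [0.6089, -0.0063, 0.1787]
tool_rot: [[1.0, 0.0, -0.0], [0.0, -1.0, -0.0], [-0.0, 0.0, -1.0]]
ft_force: [0.6, -0.3, -2.3]
grip_width: 0.0549
```

Request:
jog_arm(dr=[[0,0,0],[0,0,0],[0,0,0],[0,0,0],[0,0,0],[0,0,0],[0,0,0],[0,0,0],[0,0,0],[0,0,0]], slide=[[0.008,-0.04,0],[0.008,-0.04,0],[0.0075,-0.04,0],[0,-0.014,0],[0,0,0],[0,0,0.02],[0,0,0.03],[0,0,0.02],[0,0,0.007],[0,0,0]], gripper=[-0.5,-0.5,-0.5,-0.5,-0.5,-0.5,-0.5,-0.5,-0.5,-0.5])

```text
time_s: 42.8
position: [0.6321, 0.1248, 0.1008]
tool_rot: [[1.0, -0.001, -0.001], [-0.001, -1.0, -0.0], [-0.001, 0.0, -1.0]]
ft_force: [0.2, 0.1, -0.7]
grip_width: 0.0548
```

```bash
python3 -c "
from rig import observe; s=observe();print(s['position'],s['ft_force'],s['grip_width'])"
```

```text
[0.63209733 0.12482541 0.1008468 ] [ 0.16979092  0.12697759 -0.6539112 ] 0.054847235187187975
```

Request:
jog_arm(dr=[[0,0,0],[0,0,0],[0,0,0],[0,0,0],[0,0,0],[0,0,0],[0,0,0],[0,0,0],[0,0,0],[0,0,0]], slide=[[0,0,0.01],[0,0,0.005],[0,0,0.003],[0,0,0],[0,0,0],[0,0,0],[0,0,0],[0,0,-0.01],[0,0,-0.03],[0,0,-0.04]], gripper=[-0.5,-0.5,-0.5,-0.5,0.5,1,1,1,1,1])

```text
time_s: 43.8
position: [0.6316, 0.1261, 0.1634]
tool_rot: [[1.0, 0.0, -0.003], [0.0, -1.0, -0.0], [-0.003, 0.0, -1.0]]
ft_force: [0.4, -0.9, 0.3]
grip_width: 0.0854
```

Request:
jog_arm(dr=[[0,0,0],[0,0,0],[0,0,0],[0,0,0],[0,0,0],[0,0,0],[0,0,0],[0,0,0],[0,0,0],[0,0,0]], slide=[[0,0,-0.04],[0,0,-0.04],[-0.04,0,0],[-0.04,0,0],[-0.04,0,0],[-0.04,0,0],[-0.04,0,0],[-0.02,0,0],[0,0,0],[0,0,0]], gripper=[1,1,1,1,1,1,1,1,1,1])

```text
time_s: 44.8
position: [0.4129, 0.126, 0.2441]
tool_rot: [[1.0, 0.0, 0.002], [0.0, -1.0, 0.0], [0.002, -0.0, -1.0]]
ft_force: [-0.1, -0.5, 0.5]
grip_width: 0.0854
```

```bash
python3 jars.py pics/r.png|grep -v 0.054; python3 - <<'E'
from rig import viewer,observe
from h import *
W=viewer.get_image("wrist");cv2.imwrite("pics/rw.png",W["pixels"])
T=viewer.get_image("top");S=viewer.get_image("side")
f=lambda x:cv2.resize(x,(400,400),interpolation=cv2.INTER_CUBIC)
cv2.imwrite("pics/r2.png",np.hstack([f(T["pixels"][215:270,165:220]),f(S["pixels"][130:175,180:225])]))
print(observe()["position"])
E
```

```text
pos [0.4134 0.1259 0.2435] t 44.9
top 0.114 [220.7 211.5] 141.5 [0.4684 0.1586]
top 0.114 [258.3 194.4] 136.0 [0.5322 0.0281]
top 0.114 [230.8 193.5] 127.5 [0.533  0.1253]
top 0.114 [259.4 166.6] 131.0 [0.6324 0.0262]
top 0.114 [231. 166.] 126.0 [0.6321 0.1275]
side 0.114 [283.9 181.6] 120.5 [0.6327 0.0254]
side 0.114 [254.  181.9] 120.0 [0.5329 0.0267]
side 0.114 [252.8 160.6] 131.0 [0.5329 0.131 ]
side 0.114 [279.2 157.5] 153.5 [0.6268 0.1447]
[0.41303218 0.12596831 0.24302257]
```

View pics/r.png

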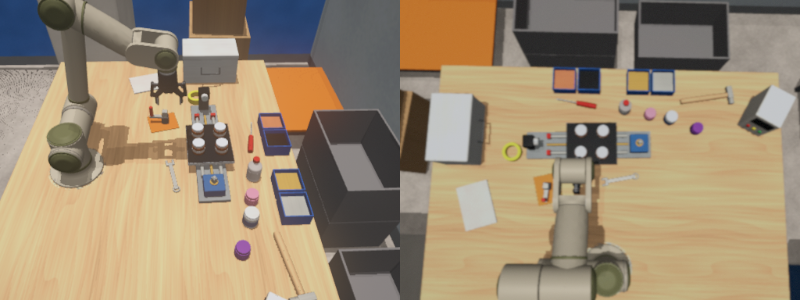

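View pics/rw.png

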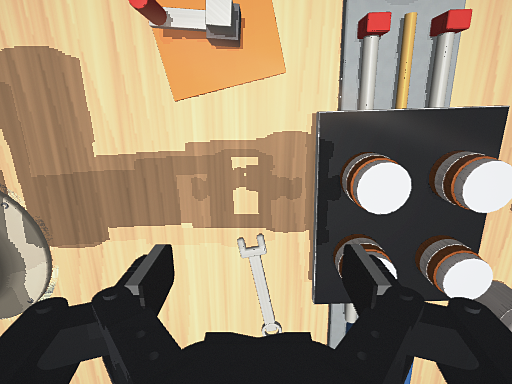

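View pics/r2.png

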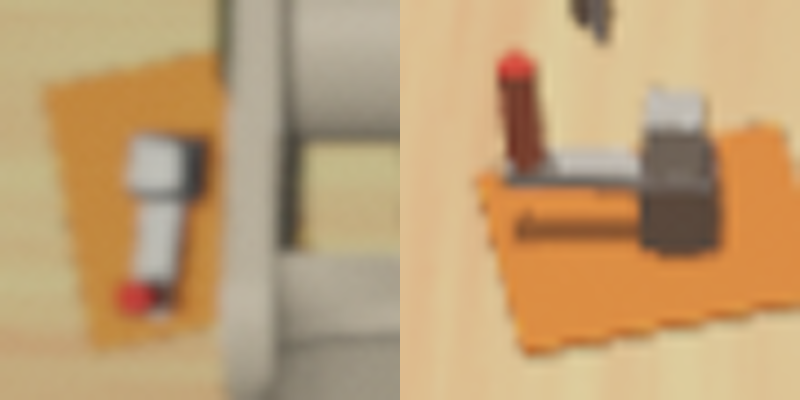

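```bash
python3 - <<'E'
from rig import viewer,observe
from h import *
T=viewer.get_image("top");S=viewer.get_image("side")
print("boss",ray(T,(186.5,237.6),.074),"handle",ray(T,(183.8,255.8),.096))
sc=400/45
print("side boss",ray(S,(180+275/sc,130+105/sc),.074),"handle",ray(S,(180+117/sc,130+65/sc),.096))
# mat corners in b.png: (45,88),(262,40),(322,298),(95,350)
q=[ray(T,(165+u/400*55,215+v/400*55),.004) for u,v in [(45,88),(264,40),(322,298),(95,350)]]
q=np.array(q);print(q.round(3),q.mean(0), np.degrees(np.arctan2(*(q[1]-q[2])[[1,0]])),np.degrees(np.arctan2(*(q[0]-q[3])[[1,0]])))
E
```

```text
boss [0.37598129 0.28109951 0.074     ] handle [0.31145622 0.28427218 0.096     ]
side boss [0.38037374 0.28277736 0.074     ] handle [0.31518399 0.28427919 0.096     ]
[[0.416 0.351 0.004]
 [0.444 0.239 0.004]
 [0.312 0.205 0.004]
 [0.283 0.319 0.004]] [0.36399907 0.27869951 0.004     ] 14.842587123012073 13.528033273942256
```

Request:
jog_arm(dr=[[0,0,0.1455],[0,0,0.1455],[0,0,0.1455],[0,0,0.1455],[0,0,0.1455],[0,0,0.1455],[0,0,0.1455],[0,0,0.1455],[0,0,0.1455],[0,0,0.1455]], slide=[[0,0,0],[0,0,0],[0,0,0],[0,0,0],[0,0,0],[0,0,0],[0,0,0],[0,0,0],[0,0,0],[0,0,0]], gripper=[1,1,1,1,1,1,1,1,1,1])

```text
time_s: 46.15
position: [0.4125, 0.126, 0.2431]
tool_rot: [[0.11, -0.994, -0.0], [-0.994, -0.11, 0.0], [-0.0, 0.0, -1.0]]
ft_force: [0.1, -0.1, -0.1]
grip_width: 0.0853
```

Request:
jog_arm(dr=[[0,0,0.116],[0,0,0],[0,0,0],[0,0,0],[0,0,0],[0,0,0],[0,0,0],[0,0,0],[0,0,0],[0,0,0]], slide=[[0,0,0],[-0.04,0.009,0],[-0.04,0.009,0],[-0.04,0.009,0],[-0.035,0.009,0],[0,0,0.02],[0,0,0.02],[0,0,0],[0,0,0],[0,0,0]], gripper=[1,1,1,1,1,1,1,1,1,1])

```text
time_s: 47.15
position: [0.3769, 0.2811, 0.2042]
tool_rot: [[-0.001, -1.0, 0.002], [-1.0, 0.001, 0.001], [-0.001, -0.002, -1.0]]
ft_force: [0.3, -0.2, 0.2]
grip_width: 0.0854
```

```bash
python3 - <<'E'
from rig import viewer,observe
from h import *
W=viewer.get_image("wrist");cv2.imwrite("pics/sw.png",W["pixels"])
s=observe();print(s["position"],s["q"].round(1),s["tool_rot"].round(3))
print(proj(W,(.377,.281,.074)),proj(W,(.312,.284,.096)))
E
```

```text
[0.3768723  0.28105346 0.20417748] [ 22.2  15.8  90.3   0.   73.8 112.3] [[-0.    -1.     0.002]
 [-1.     0.     0.001]
 [-0.001 -0.002 -1.   ]]
[259.87386972 188.91894676] [256.69655219 262.21000326]
```

View pics/sw.png

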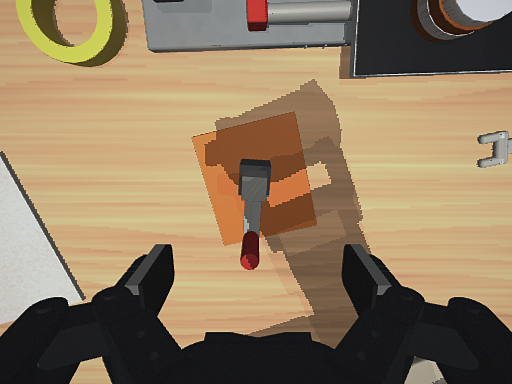

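```bash
python3 - <<'E'
import cv2
a=cv2.imread("pics/sw.png")[145:285,190:330]
cv2.imwrite("pics/sw2.png",cv2.resize(a,(600,600),interpolation=cv2.INTER_CUBIC))
E
```

```text
(no output)
```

View pics/sw2.png

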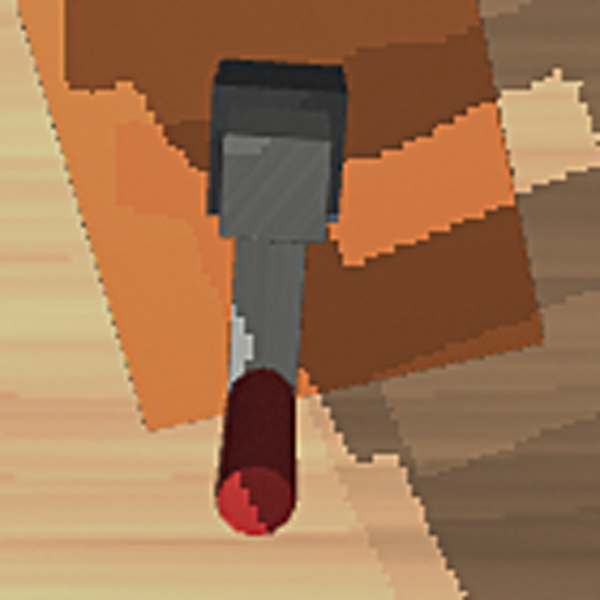

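```bash
python3 - <<'E'
from rig import viewer,observe
from h import *
W=viewer.get_image("wrist")
f=lambda u,v:(190+u/4.2857,145+v/4.2857)
P=np.array([ray(W,f(*p),.074) for p in [(222,133),(331,137),(326,242),(218,236)]])
print(P.round(4),P.mean(0)); h=ray(W,f(255,500),.096); print(h, np.degrees(np.arctan2(*(h-P.mean(0))[[1,0]])))
E
```

```text
[[0.3894 0.2978 0.074 ]
 [0.3885 0.2741 0.074 ]
 [0.3645 0.275  0.074 ]
 [0.3659 0.2991 0.074 ]] [0.37709668 0.28653091 0.074     ]
[0.31253864 0.290706   0.096     ] 176.29972995432928
```

Request:
jog_arm(dr=[[0,0,0.04],[0,0,0],[0,0,0],[0,0,0],[0,0,0],[0,0,0],[0,0,0],[0,0,0],[0,0,0],[0,0,0]], slide=[[-0.003,0,0],[0,0,0.04],[0,0,0.04],[0,0,0.04],[0,0,0.016],[0,0,0.008],[0,0,0],[0,0,0],[0,0,0],[0,0,0]], gripper=[1,1,1,1,1,1,1,1,1,1])

```text
time_s: 48.25
position: [0.3767, 0.2842, 0.0601]
tool_rot: [[-0.04, -0.999, 0.002], [-0.999, 0.04, 0.001], [-0.001, -0.002, -1.0]]
ft_force: [0.5, -0.1, 0.3]
grip_width: 0.0857
```

```bash
python3 - <<'E'
from rig import viewer,observe
from h import *
W=viewer.get_image("wrist");cv2.imwrite("pics/tw.png",W["pixels"])
s=observe();print(s["position"],s["ft_force"].round(1))
E
```

```text
[0.37658034 0.28419039 0.0599127 ] [ 0.3 -0.1  0.2]
```

View pics/tw.png

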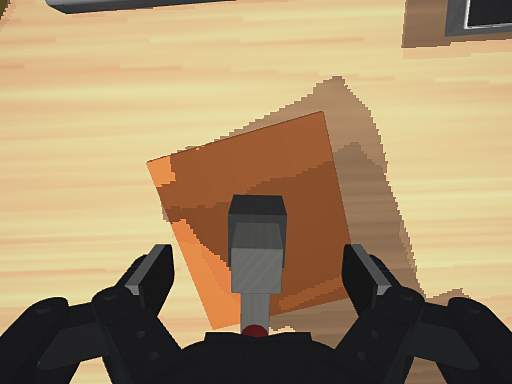

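Request:
jog_arm(dr=[[0,0,0],[0,0,0],[0,0,0],[0,0,0],[0,0,0],[0,0,0],[0,0,0],[0,0,0],[0,0,0],[0,0,0]], slide=[[0,0,0],[0,0,0],[0,0,0],[0,0,0],[0,0,0],[0,0,0],[0,0,0],[0,0,0],[0,0,0],[0,0,0]], gripper=[-1,-1,-1,-1,-1,-1,-1,-1,-1,-1], force=60)

```text
time_s: 49.3
position: [0.3763, 0.2841, 0.0593]
tool_rot: [[-0.04, -0.999, 0.0], [-0.999, 0.04, 0.0], [-0.0, -0.0, -1.0]]
ft_force: [-0.2, -0.2, 4.5]
grip_width: 0.0228
```

```bash
python3 - <<'E'
from rig import viewer,observe
from h import *
W=viewer.get_image("wrist");cv2.imwrite("pics/uw.png",W["pixels"][180:340,150:370].repeat(3,0).repeat(3,1))
s=observe();print(s["position"],s["ft_force"].round(1),s["wrist_torque"].round(2))
E
```

```text
[0.37636157 0.28408969 0.05935551] [-0.4  0.9  5. ] [-0.06  0.18  0.06]
```

View pics/uw.png

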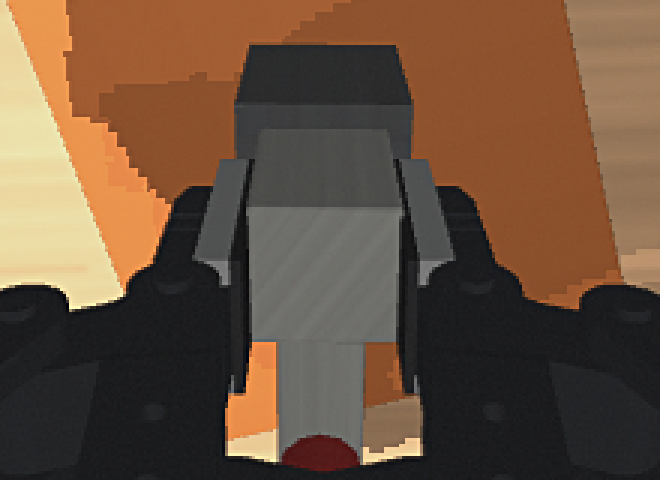

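Request:
jog_arm(dr=[[0,0,0],[0,0,0],[0,0,0],[0,0,0],[0,0,0],[0,0,0],[0,0,-0.04],[0,0,0],[0,0,0],[0,0,0]], slide=[[0,0,-0.005],[0,0,-0.02],[0,0,-0.035],[0,0,-0.035],[0,0,-0.035],[0,0,-0.02],[0,0,0],[0.02,-0.007,0],[0.03,-0.01,0],[0.04,-0.013,0]], gripper=[-1,-1,-1,-1,-1,-1,-1,-1,-1,-1])

```text
time_s: 50.35
position: [0.4058, 0.1936, 0.2088]
tool_rot: [[0.002, -1.0, -0.001], [-1.0, -0.002, 0.0], [-0.0, 0.001, -1.0]]
ft_force: [0.9, -0.7, -3.7]
grip_width: 0.0225
```

Request:
jog_arm(dr=[[0,0,0],[0,0,0],[0,0,0],[0,0,0],[0,0,0],[0,0,0],[0,0,0],[0,0,0],[0,0,0],[0,0,0]], slide=[[0.04,-0.013,0],[0.04,-0.013,0],[0.04,-0.013,0],[0.04,-0.013,0],[0.04,-0.013,0],[0.04,-0.013,0],[0.04,-0.013,0],[0.03,-0.01,0],[0.02,-0.006,0],[0.009,0,0]], gripper=[-1,-1,-1,-1,-1,-1,-1,-1,-1,-1])

```text
time_s: 51.35
position: [0.5134, -0.1462, 0.2085]
tool_rot: [[-0.001, -1.0, -0.001], [-1.0, 0.001, 0.001], [-0.001, 0.001, -1.0]]
ft_force: [0.0, 0.8, -4.8]
grip_width: 0.023
```

Request:
jog_arm(dr=[[0,0,0],[0,0,0],[0,0,0],[0,0,0],[0,0,0],[0,0,0],[0,0,0],[0,0,0],[0,0,0],[0,0,0]], slide=[[0,0,0],[0,0,0],[0,0,0],[0,0,0],[0,0,0],[0,0,0],[0,0,0],[0,0,0],[0,0,0],[0,0,0]], gripper=[-1,-1,-1,-1,-1,-1,-1,-1,-1,-1])

```text
time_s: 52.35
position: [0.5133, -0.145, 0.2092]
tool_rot: [[-0.0, -1.0, -0.0], [-1.0, 0.0, 0.0], [-0.0, 0.0, -1.0]]
ft_force: [0.4, -0.5, -4.1]
grip_width: 0.0229
```

```bash
python3 - <<'E'
from rig import viewer,observe
from h import *
W=viewer.get_image("wrist");cv2.imwrite("pics/vw.png",W["pixels"])
cv2.imwrite("pics/vw2.png",cv2.resize(W["pixels"][100:220,180:330],(750,600),interpolation=cv2.INTER_CUBIC))
s=observe();print(s["position"],s["tool_rot"].round(4))
np.savez("vw.npz",K=W["camera_matrix"],R=W["R"],t=W["t"])
E
```

```text
[ 0.51330022 -0.14497449  0.20920227] [[-0. -1. -0.]
 [-1.  0.  0.]
 [-0.  0. -1.]]
```

View pics/vw.png

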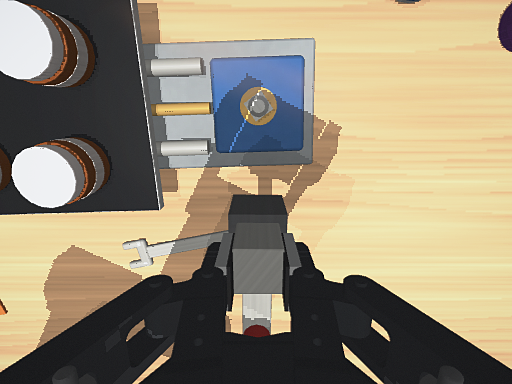

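View pics/vw2.png

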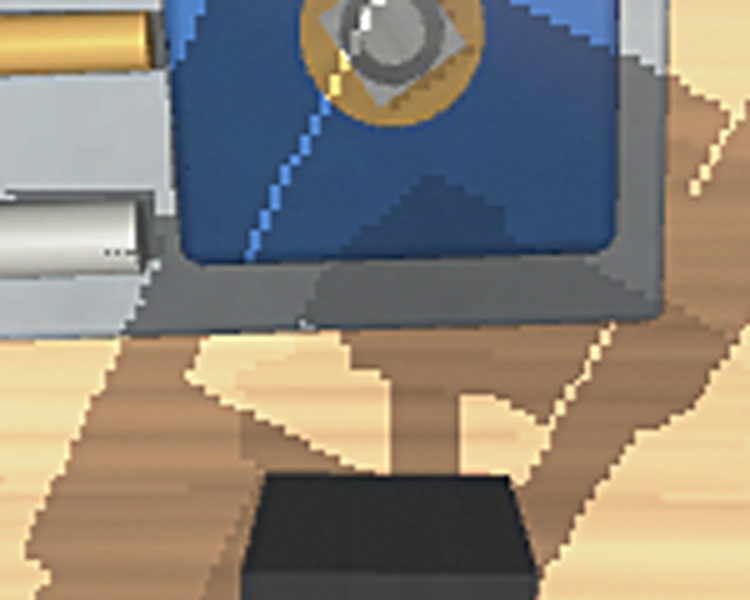

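```bash
python3 - <<'E'
import cv2
a=cv2.imread("pics/vw.png")[78:134,224:294]
cv2.imwrite("pics/vw3.png",cv2.resize(a,(750,600),interpolation=cv2.INTER_CUBIC))
E
```

```text
(no output)
```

View pics/vw3.png

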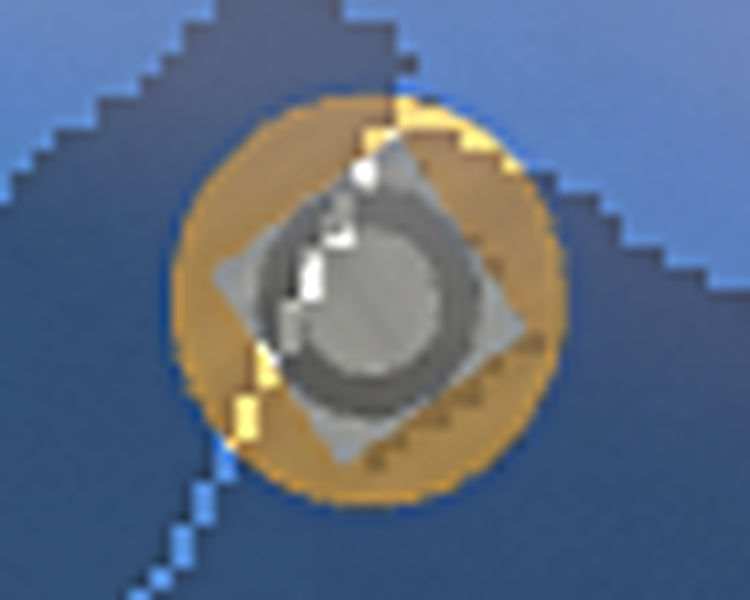

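```bash
python3 - <<'E'
from rig import viewer,observe
from h import *
W=viewer.get_image("wrist"); s=observe(); p=s["position"];Rt=s["tool_rot"]
sh=ray(W,(258.7,106.0),.093); co=ray(W,(224+370/10.714,78+300/10.714),.064)
print("shaft",sh,"collar",co, "tool", (Rt.T@(sh-p)).round(4),(Rt.T@(co-p)).round(4))
# current boss top height: TCP+ (0.074-0.0593)
b=ray(W,(258.3,271.3),p[2]+.0147); print("boss tool",(Rt.T@(b-p)).round(4))
T=viewer.get_image("top");S=viewer.get_image("side")
cv2.imwrite("pics/w.png",cv2.resize(W["pixels"][190:330,170:350],(720,560),interpolation=cv2.INTER_CUBIC))
print("top collar",ray(T,(306.4,182.8),.064),"blue", )
sc=400/35
print("side collar",ray(S,(255+220/sc,215+195/sc),.064))
E
```

```text
shaft [ 0.58785923 -0.14390487  0.093     ] collar [ 0.58802498 -0.1438485   0.064     ] tool [-0.0011 -0.0746  0.1162] [-0.0011 -0.0748  0.1452]
boss tool [-0.0016 -0.0011 -0.0147]
top collar [ 0.58637603 -0.14758342  0.064     ] blue
side collar [ 0.59036744 -0.14635851  0.064     ]
```

View pics/w.png

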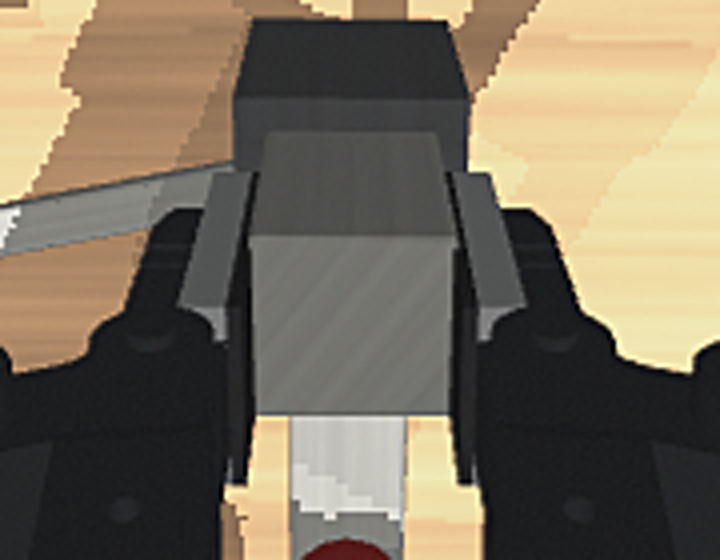

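Request:
jog_arm(dr=[[0,0,0],[0,0,0],[0,0,0],[0,0,-0.12],[0,0,-0.125],[0,0,-0.125],[0,0,-0.125],[0,0,-0.123],[0,0,0],[0,0,0]], slide=[[0,-0.02,0],[0,-0.03,0],[0,-0.0235,0],[0,0,0],[0,0,0],[0,0,0],[0,0,0],[0,0,0],[0,0,0.02],[0,0,0.01]], gripper=[-1,-1,-1,-1,-1,-1,-1,-1,-1,-1])

```text
time_s: 53.55
position: [0.5864, -0.1448, 0.1778]
tool_rot: [[0.579, -0.815, -0.002], [-0.815, -0.579, 0.001], [-0.002, 0.001, -1.0]]
ft_force: [-0.5, 0.3, -5.1]
grip_width: 0.023
```

Request:
jog_arm(dr=[[0,0,0],[0,0,0],[0,0,0],[0,0,0],[0,0,0],[0,0,0],[0,0,0],[0,0,0],[0,0,0],[0,0,0]], slide=[[0,0,0.01],[0,0,0.01],[0,0,0.005],[0,0,0],[0,0,0],[0,0,0],[0,0,0],[0,0,0],[0,0,0],[0,0,0]], gripper=[-1,-1,-1,-1,-1,-1,-1,-1,-1,-1])

```text
time_s: 54.55
position: [0.5868, -0.145, 0.1543]
tool_rot: [[0.579, -0.815, 0.0], [-0.815, -0.579, -0.0], [0.0, -0.0, -1.0]]
ft_force: [0.4, -0.5, -3.0]
grip_width: 0.0227
```

```bash
python3 - <<'E'
from rig import viewer,observe
from h import *
W=viewer.get_image("wrist");S=viewer.get_image("side");T=viewer.get_image("top")
s=observe();print(s["position"],s["q"].round(1),s["tool_rot"].round(3),s["ft_force"].round(1))
f=lambda x:cv2.resize(x,(400,300),interpolation=cv2.INTER_CUBIC)
cv2.imwrite("pics/x.png",np.vstack([np.hstack([f(W["pixels"]),f(W["pixels"][150:330,140:380])]),np.hstack([f(S["pixels"][180:270,210:330]),f(T["pixels"][140:230,250:370])])]))
E
```

```text
[ 0.58679479 -0.14495724  0.15420014] [-25.1  31.3  73.3   0.   75.4  29.5] [[ 0.579 -0.815 -0.   ]
 [-0.815 -0.579  0.   ]
 [-0.     0.    -1.   ]] [ 0.6 -0.  -3.1]
```

View pics/x.png

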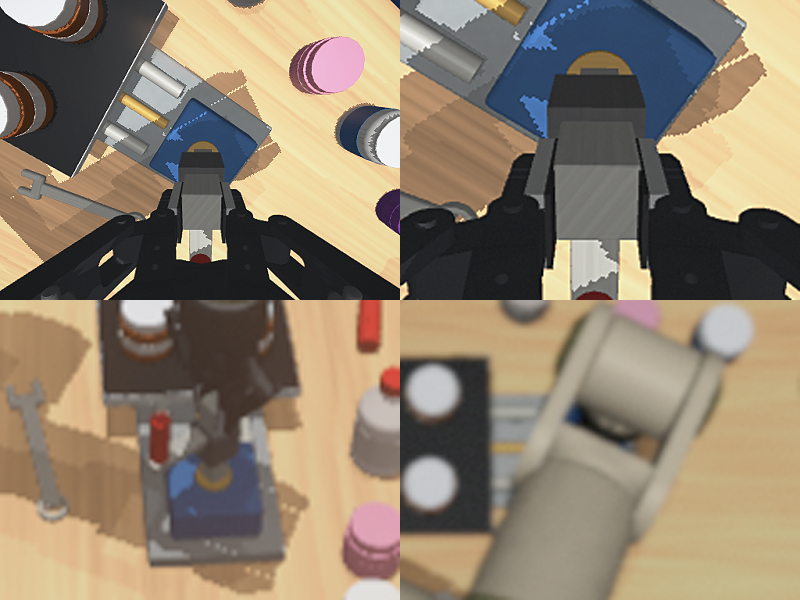

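Request:
jog_arm(dr=[[0,0,0],[0,0,0],[0,0,0],[0,0,0],[0,0,0],[0,0,0],[0,0,0],[0,0,0],[0,0,0],[0,0,0]], slide=[[0,0,0.003],[0,0,0.003],[0,0,0.003],[0,0,0.003],[0,0,0.002],[0,0,0],[0,0,0],[0,0,0],[0,0,0],[0,0,0]], gripper=[-1,-1,-1,-1,-1,-1,-1,-1,-1,-1])

```text
time_s: 55.7
position: [0.5869, -0.1451, 0.1403]
tool_rot: [[0.579, -0.815, 0.0], [-0.815, -0.579, -0.0], [0.0, -0.0, -1.0]]
ft_force: [2.0, -2.3, -5.3]
grip_width: 0.0226
```

Request:
jog_arm(dr=[[0,0,0],[0,0,0],[0,0,0],[0,0,0],[0,0,0],[0,0,0],[0,0,0],[0,0,0],[0,0,0],[0,0,0]], slide=[[0,0,0.003],[0,0,0.003],[0,0,0.003],[0,0,0.003],[0,0,0.003],[0,0,0.002],[0,0,0],[0,0,0],[0,0,0],[0,0,0]], gripper=[-1,-1,-1,-1,-1,-1,-1,-1,-1,-1])

```text
time_s: 56.7
position: [0.5868, -0.1451, 0.1231]
tool_rot: [[0.579, -0.815, -0.0], [-0.815, -0.579, -0.0], [0.0, 0.0, -1.0]]
ft_force: [3.1, -3.5, -6.6]
grip_width: 0.0235
```

Request:
jog_arm(dr=[[0,0,0],[0,0,0],[0,0,0],[0,0,0],[0,0,0],[0,0,0],[0,0,0],[0,0,0],[0,0,0],[0,0,0]], slide=[[0.0007,0,0.002],[0,0,0.002],[0,0,0],[0,0,0],[0,0,0],[0,0,0],[0,0,0],[0,0,0],[0,0,0],[0,0,0]], gripper=[-1,-1,-1,-1,-1,-1,-1,-1,-1,-1])

```text
time_s: 57.7
position: [0.5871, -0.1453, 0.1194]
tool_rot: [[0.579, -0.815, -0.0], [-0.815, -0.579, 0.0], [-0.001, -0.0, -1.0]]
ft_force: [-3.3, 3.7, 3.7]
grip_width: 0.0231
```

Request:
jog_arm(dr=[[0,0,0],[0,0,0],[0,0,0],[0,0,0],[0,0,0],[0,0,0],[0,0,0],[0,0,0],[0,0,0],[0,0,0]], slide=[[0,0,0],[0,0,0],[0,0,0],[0,0,0],[0,0,-0.005],[0,0,-0.02],[0,0,-0.03],[0,0,-0.03],[0,0,-0.01],[0,0,0]], gripper=[0,0.5,1,1,1,1,1,1,1,1])

```text
time_s: 58.7
position: [0.5876, -0.1457, 0.2156]
tool_rot: [[0.579, -0.815, 0.003], [-0.815, -0.579, -0.001], [0.003, -0.001, -1.0]]
ft_force: [-0.8, -0.2, -0.6]
grip_width: 0.0854
```

```bash
python3 - <<'E'
from rig import viewer,observe
from h import *
W=viewer.get_image("wrist");S=viewer.get_image("side")
s=observe();print(s["position"],s["tool_rot"].round(3),s["ft_force"].round(1))
f=lambda x:cv2.resize(x,(400,300),interpolation=cv2.INTER_CUBIC)
cv2.imwrite("pics/y.png",np.hstack([f(W["pixels"]),f(S["pixels"][180:270,210:330])]))
cv2.imwrite("pics/yw.png",W["pixels"])
E
```

```text
[ 0.58680182 -0.14535636  0.21298668] [[ 0.579 -0.815 -0.002]
 [-0.815 -0.579  0.001]
 [-0.002  0.001 -1.   ]] [-0.1  0.5 -0.4]
```

View pics/y.png

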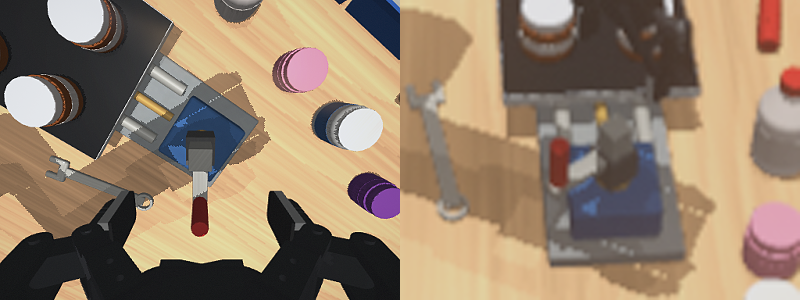

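Request:
jog_arm(dr=[[0,0,0],[0,0,0],[0,0,0],[0,0,0],[0,0,0],[0,0,0],[0,0,0],[0,0,0],[0,0,0],[0,0,0]], slide=[[0,0.03,0],[0,0.035,0],[0,0,0],[0,0,0.03],[0,0,0.03],[0,0,0.02],[0,0,0],[0,0,0],[0,0,0],[0,0,0]], gripper=[1,1,1,1,1,1,1,1,1,1])

```text
time_s: 59.8
position: [0.5346, -0.1833, 0.1352]
tool_rot: [[0.579, -0.815, 0.002], [-0.815, -0.579, -0.001], [0.002, -0.001, -1.0]]
ft_force: [0.4, 0.4, 0.5]
grip_width: 0.0855
```

```bash
python3 - <<'E'
from rig import viewer,observe
from h import *
W=viewer.get_image("wrist")
s=observe();print(s["position"],s["ft_force"].round(1))
cv2.imwrite("pics/z.png",W["pixels"][130:380,130:390].repeat(2,0).repeat(2,1))
E
```

```text
[ 0.5345542  -0.18329476  0.135107  ] [ 0.1 -0.4  0.2]
```

View pics/z.png

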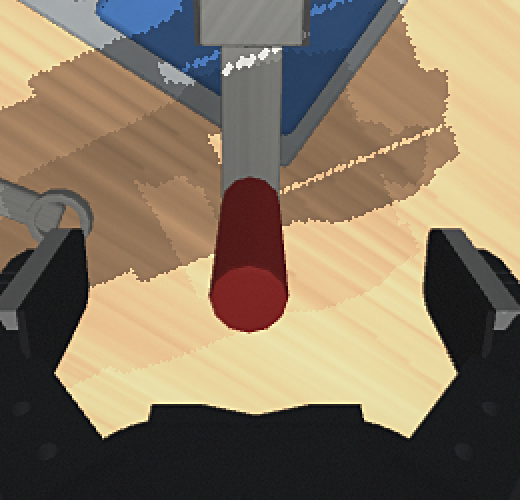

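Request:
jog_arm(dr=[[0,0,0],[0,0,0],[0,0,0],[0,0,0],[0,0,0],[0,0,0],[0,0,0],[0,0,0],[0,0,0],[0,0,0]], slide=[[0,0,0],[0,0,0],[0,0,0],[0,0,0],[0,0,0],[0,0,0],[0,0,0],[0,0,0],[0,0,0],[0,0,0]], gripper=[-1,-1,-1,-1,-1,-1,-1,-1,-1,-1], force=40)

```text
time_s: 60.85
position: [0.5342, -0.1832, 0.1343]
tool_rot: [[0.579, -0.815, -0.0], [-0.815, -0.579, -0.0], [0.0, 0.0, -1.0]]
ft_force: [-1.1, -0.7, 3.0]
grip_width: 0.0172
```

```bash
python3 - <<'E'
from rig import viewer,observe
from h import *
W=viewer.get_image("wrist")
s=observe();print(s["position"],s["ft_force"].round(1),s["grip_width"])
cv2.imwrite("pics/z2.png",W["pixels"][130:380,130:390].repeat(2,0).repeat(2,1))
E
```

```text
[ 0.53420759 -0.18323354  0.13429591] [-1.6  0.2  2.2] 0.016571284744374786
```

View pics/z2.png

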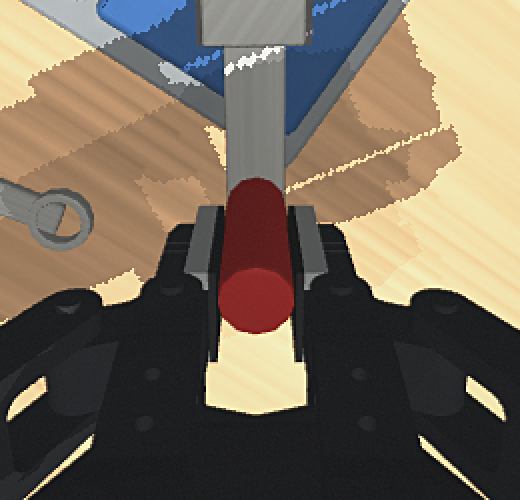

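Request:
jog_arm(dr=[[0,0,0],[0,0,0],[0,0,0],[0,0,0],[0,0,0],[0,0,0],[0,0,0],[0,0,0],[0,0,0],[0,0,0]], slide=[[-0.0135,-0.0014,0],[-0.0129,-0.0042,0],[-0.0118,-0.0068,0],[-0.0101,-0.0091,0],[-0.008,-0.011,0],[-0.0055,-0.0124,0],[-0.0028,-0.0133,0],[0,-0.0136,0],[0.0028,-0.0133,0],[0.0055,-0.0124,0]], gripper=[-1,-1,-1,-1,-1,-1,-1,-1,-1,-1])

```text
time_s: 61.9
position: [0.5808, -0.0803, 0.134]
tool_rot: [[0.58, -0.814, -0.002], [-0.814, -0.58, -0.002], [0.001, 0.003, -1.0]]
ft_force: [-1.3, -9.4, -2.5]
grip_width: 0.0167
```

```bash
python3 - <<'E'
from rig import viewer,observe
from h import *
W=viewer.get_image("wrist");S=viewer.get_image("side")
s=observe();print(s["position"],s["ft_force"].round(1),s["grip_width"])
f=lambda x:cv2.resize(x,(400,300),interpolation=cv2.INTER_CUBIC)
cv2.imwrite("pics/A.png",np.hstack([f(W["pixels"]),f(S["pixels"][140:260,200:360])]))
E
```

```text
[ 0.5816967  -0.08033091  0.13400913] [ 1.8 -4.7  0.2] 0.016588726269693273
```

View pics/A.png

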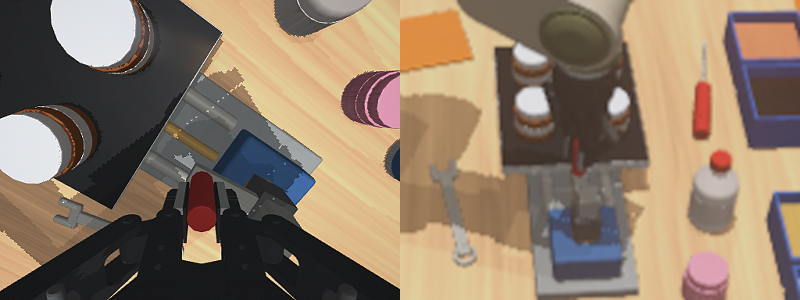

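Request:
jog_arm(dr=[[0,0,0],[0,0,0],[0,0,0],[0,0,0],[0,0,0],[0,0,0],[0,0,0],[0,0,0],[0,0,0],[0,0,0]], slide=[[0.008,-0.011,0],[0.0101,-0.0091,0],[0.0118,-0.0068,0],[0.0129,-0.0042,0],[0.0135,-0.0014,0],[0.0135,0.0014,0],[0.0129,0.0042,0],[0.0118,0.0068,0],[0.0101,0.0091,0],[0.008,0.011,0]], gripper=[-1,-1,-1,-1,-1,-1,-1,-1,-1,-1])

```text
time_s: 63.0
position: [0.6464, -0.174, 0.1344]
tool_rot: [[0.579, -0.815, 0.001], [-0.815, -0.579, -0.001], [0.001, -0.001, -1.0]]
ft_force: [2.0, 1.2, 2.5]
grip_width: 0.017
```

Request:
jog_arm(dr=[[0,0,0],[0,0,0],[0,0,0],[0,0,0],[0,0,0],[0,0,0],[0,0,0],[0,0,0],[0,0,0],[0,0,0]], slide=[[0.0055,0.0124,0],[0.0028,0.0133,0],[0,0.0136,0],[-0.0028,0.0133,0],[-0.0055,0.0124,0],[-0.008,0.011,0],[-0.0101,0.0091,0],[-0.0118,0.0068,0],[-0.0129,0.0042,0],[-0.0135,0.0014,0]], gripper=[-1,-1,-1,-1,-1,-1,-1,-1,-1,-1])

```text
time_s: 64.0
position: [0.533, -0.1826, 0.1339]
tool_rot: [[0.579, -0.815, 0.0], [-0.815, -0.579, 0.001], [-0.001, -0.001, -1.0]]
ft_force: [9.1, 3.9, -2.7]
grip_width: 0.0167
```

```bash
cat > plate.py <<'E'
from rig import viewer,observe
from h import *
import sys
T=viewer.get_image("top");W=viewer.get_image("wrist");S=viewer.get_image("side")
s=observe();print(s["time_s"],s["position"].round(4),s["ft_force"].round(1),s["wrist_torque"].round(2),s["grip_width"])
hsv=cv2.cvtColor(T["pixels"],cv2.COLOR_BGR2HSV)
for r in (160,175,180,185,205):
    d=np.where(hsv[r,185:300,2]<75)[0]
    if len(d): print(r,"dark cols",185+d.min(),ray(T,(185+d.min()-.5,r),.06)[:2].round(4))
f=lambda x:cv2.resize(x,(400,300),interpolation=cv2.INTER_CUBIC)
cv2.imwrite(sys.argv[1],np.vstack([np.hstack([f(W["pixels"]),f(S["pixels"][110:245,200:380])]),np.hstack([f(T["pixels"][130:235,155:295]),f(T["pixels"])])]))
E
python3 plate.py pics/B.png
```

```text
64.15 [ 0.5328 -0.1819  0.134 ] [ 3.1  3.1 -0.4] [ 0.58 -0.59 -0.05] 0.016726711635582456
160 dark cols 206 [0.664  0.2256]
175 dark cols 206 [0.6076 0.2235]
180 dark cols 206 [0.5889 0.2227]
185 dark cols 206 [0.5703 0.222 ]
205 dark cols 206 [0.4965 0.2192]
```

View pics/B.png

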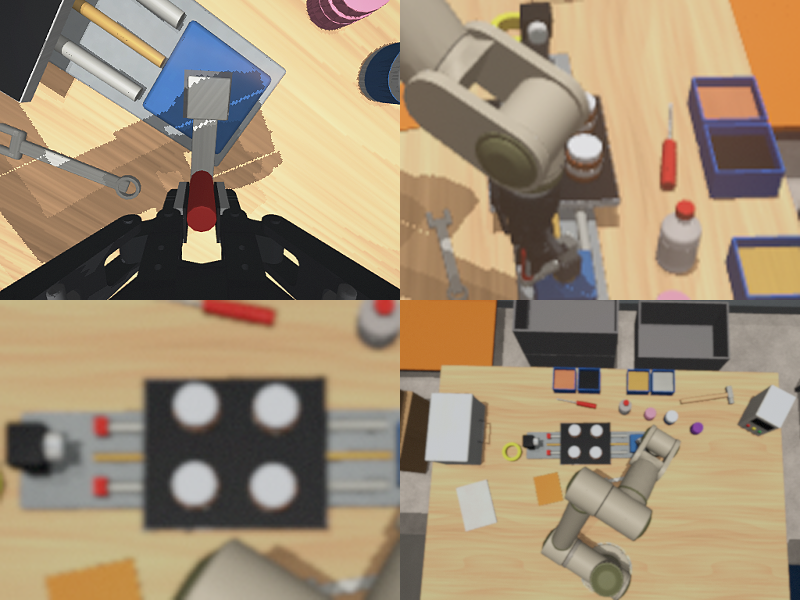

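Request:
jog_arm(dr=[[0,0,0],[0,0,0],[0,0,0],[0,0,0],[0,0,0],[0,0,0],[0,0,0],[0,0,0],[0,0,0],[0,0,0]], slide=[[-0.0135,-0.0014,0],[-0.0129,-0.0042,0],[-0.0118,-0.0068,0],[-0.0101,-0.0091,0],[-0.008,-0.011,0],[-0.0055,-0.0124,0],[-0.0028,-0.0133,0],[0,-0.0136,0],[0.0028,-0.0133,0],[0.0055,-0.0124,0]], gripper=[-1,-1,-1,-1,-1,-1,-1,-1,-1,-1])

```text
time_s: 65.15
position: [0.5806, -0.0806, 0.134]
tool_rot: [[0.58, -0.815, -0.003], [-0.815, -0.58, -0.0], [-0.001, 0.002, -1.0]]
ft_force: [-1.9, -4.4, 1.0]
grip_width: 0.0169
```

Request:
jog_arm(dr=[[0,0,0],[0,0,0],[0,0,0],[0,0,0],[0,0,0],[0,0,0],[0,0,0],[0,0,0],[0,0,0],[0,0,0]], slide=[[0.008,-0.011,0],[0.0101,-0.0091,0],[0.0118,-0.0068,0],[0.0129,-0.0042,0],[0.0135,-0.0014,0],[0.0135,0.0014,0],[0.0129,0.0042,0],[0.0118,0.0068,0],[0.0101,0.0091,0],[0.008,0.011,0]], gripper=[-1,-1,-1,-1,-1,-1,-1,-1,-1,-1])

```text
time_s: 66.15
position: [0.6463, -0.1741, 0.1344]
tool_rot: [[0.579, -0.815, 0.001], [-0.815, -0.579, -0.001], [0.001, -0.0, -1.0]]
ft_force: [2.5, 0.3, 2.7]
grip_width: 0.0168
```

Request:
jog_arm(dr=[[0,0,0],[0,0,0],[0,0,0],[0,0,0],[0,0,0],[0,0,0],[0,0,0],[0,0,0],[0,0,0],[0,0,0]], slide=[[0.0055,0.0124,0],[0.0028,0.0133,0],[0,0.0136,0],[-0.0028,0.0133,0],[-0.0055,0.0124,0],[-0.008,0.011,0],[-0.0101,0.0091,0],[-0.0118,0.0068,0],[-0.0129,0.0042,0],[-0.0135,0.0014,0]], gripper=[-1,-1,-1,-1,-1,-1,-1,-1,-1,-1])

```text
time_s: 67.15
position: [0.5329, -0.1825, 0.1338]
tool_rot: [[0.579, -0.815, -0.0], [-0.815, -0.579, 0.002], [-0.001, -0.001, -1.0]]
ft_force: [9.3, 3.2, -4.3]
grip_width: 0.0169
```

```bash
python3 plate.py pics/C.png
```

```text
67.3 [ 0.5327 -0.1818  0.1338] [2.9 2.7 0.6] [ 0.54 -0.59  0.03] 0.01712309099362176
160 dark cols 199 [0.6634 0.2515]
175 dark cols 198 [0.6069 0.2529]
180 dark cols 198 [0.5883 0.2521]
185 dark cols 198 [0.5697 0.2514]
205 dark cols 198 [0.4958 0.2484]
```

View pics/C.png

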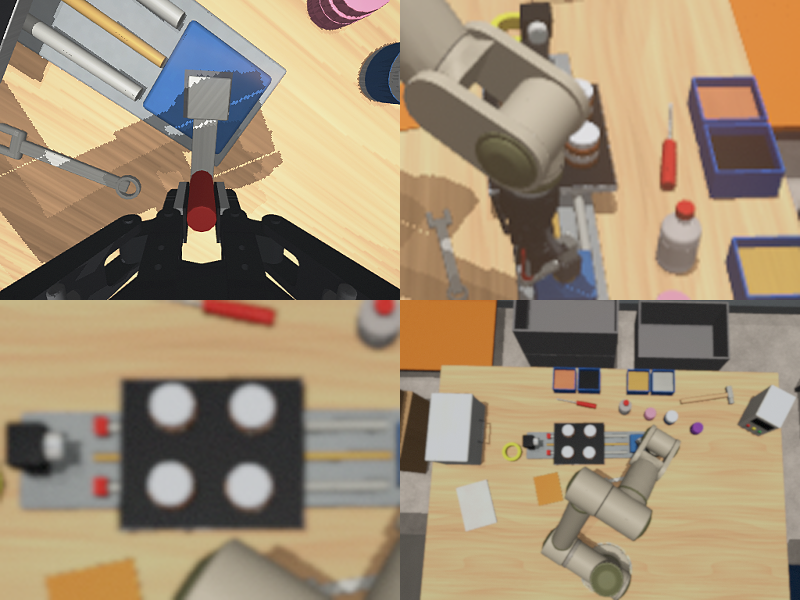

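Request:
jog_arm(dr=[[0,0,0],[0,0,0],[0,0,0],[0,0,0],[0,0,0],[0,0,0],[0,0,0],[0,0,0],[0,0,0],[0,0,0]], slide=[[-0.0135,-0.0014,0],[-0.0129,-0.0042,0],[-0.0118,-0.0068,0],[-0.0101,-0.0091,0],[-0.008,-0.011,0],[-0.0055,-0.0124,0],[-0.0028,-0.0133,0],[0,-0.0136,0],[0.0028,-0.0133,0],[0.0055,-0.0124,0]], gripper=[-1,-1,-1,-1,-1,-1,-1,-1,-1,-1])

```text
time_s: 68.3
position: [0.5806, -0.0805, 0.134]
tool_rot: [[0.58, -0.815, -0.003], [-0.815, -0.58, -0.0], [-0.002, 0.002, -1.0]]
ft_force: [-0.9, -4.8, 2.2]
grip_width: 0.017
```

Request:
jog_arm(dr=[[0,0,0],[0,0,0],[0,0,0],[0,0,0],[0,0,0],[0,0,0],[0,0,0],[0,0,0],[0,0,0],[0,0,0]], slide=[[0.008,-0.011,0],[0.0101,-0.0091,0],[0.0118,-0.0068,0],[0.0129,-0.0042,0],[0,0,0],[0,0,0],[0,0,0],[0,0,0],[0,0,0],[0,0,0]], gripper=[-1,-1,-1,-1,-1,-1,-1,-1,-1,-1])

```text
time_s: 69.3
position: [0.6311, -0.0974, 0.1343]
tool_rot: [[0.579, -0.815, 0.0], [-0.815, -0.579, 0.0], [-0.0, -0.0, -1.0]]
ft_force: [2.0, 2.0, 4.1]
grip_width: 0.0168
```

```bash
python3 plate.py pics/D.png
```

```text
69.45 [ 0.6312 -0.0974  0.1343] [2.1 2.5 4.8] [ 0.39 -0.27  0.04] 0.01662739695393091
160 dark cols 195 [0.663  0.2663]
175 dark cols 194 [0.6066 0.2676]
180 dark cols 194 [0.5879 0.2668]
185 dark cols 194 [0.5693 0.2661]
205 dark cols 194 [0.4955 0.263 ]
```

View pics/D.png

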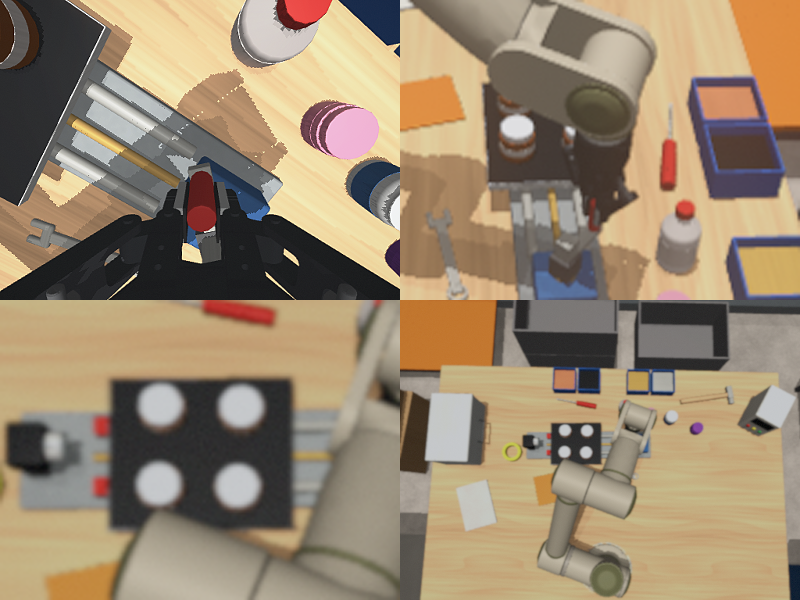

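Request:
jog_arm(dr=[[0,0,0],[0,0,0],[0,0,0],[0,0,0],[0,0,0],[0,0,0],[0,0,0],[0,0,0],[0,0,0],[0,0,0]], slide=[[0.0045,-0.0008,0],[0.0045,-0.0005,0],[0.0045,-0.0002,0],[0,0,0],[0,0,0],[0,0,0],[0,0,0],[0,0,0],[0,0,0],[0,0,0]], gripper=[-1,-1,-1,-1,-1,-1,-1,-1,-1,-1])

```text
time_s: 70.45
position: [0.6404, -0.1079, 0.1343]
tool_rot: [[0.579, -0.815, 0.0], [-0.815, -0.579, -0.0], [0.0, -0.0, -1.0]]
ft_force: [3.6, 0.9, 5.6]
grip_width: 0.0169
```

Request:
jog_arm(dr=[[0,0,0],[0,0,0],[0,0,0],[0,0,0],[0,0,0],[0,0,0],[0,0,0],[0,0,0],[0,0,0],[0,0,0]], slide=[[0.0034,0.0001,0],[0.0034,0.0003,0],[0,0,0],[0,0,0],[0,0,0],[0,0,0],[0,0,0],[0,0,0],[0,0,0],[0,0,0]], gripper=[-1,-1,-1,-1,-1,-1,-1,-1,-1,-1])

```text
time_s: 71.45
position: [0.644, -0.1135, 0.1343]
tool_rot: [[0.579, -0.815, 0.0], [-0.815, -0.579, 0.0], [0.0, -0.0, -1.0]]
ft_force: [3.5, 3.1, 6.8]
grip_width: 0.0167
```

Request:
jog_arm(dr=[[0,0,0],[0,0,0],[0,0,0],[0,0,0],[0,0,0],[0,0,0],[0,0,0],[0,0,0],[0,0,0],[0,0,0]], slide=[[0.0034,0.0004,0],[0,0,0],[0,0,0],[0,0,0],[0,0,0],[0,0,0],[0,0,0],[0,0,0],[0,0,0],[0,0,0]], gripper=[-1,-1,-1,-1,-1,-1,-1,-1,-1,-1])

```text
time_s: 72.45
position: [0.6456, -0.1165, 0.1343]
tool_rot: [[0.579, -0.815, 0.0], [-0.815, -0.579, 0.0], [-0.0, -0.0, -1.0]]
ft_force: [3.8, 3.0, 3.9]
grip_width: 0.0169
```

```bash
python3 plate.py pics/E.png
```

```text
72.6 [ 0.6457 -0.1165  0.1343] [4.3 2.2 5.4] [ 0.42 -0.61 -0.  ] 0.016820709815047324
160 dark cols 194 [0.6629 0.27  ]
175 dark cols 194 [0.6066 0.2676]
180 dark cols 193 [0.5878 0.2705]
185 dark cols 194 [0.5693 0.2661]
205 dark cols 194 [0.4955 0.263 ]
```

Request:
jog_arm(dr=[[0,0,0],[0,0,0],[0,0,0],[0,0,0],[0,0,0],[0,0,0],[0,0,0],[0,0,0],[0,0,0],[0,0,0]], slide=[[0.0033,0.0006,0],[0,0,0],[0,0,0],[0,0,0],[0,0,0],[0,0,0],[0,0,0],[0,0,0],[0,0,0],[0,0,0]], gripper=[-1,-1,-1,-1,-1,-1,-1,-1,-1,-1])

```text
time_s: 73.6
position: [0.6471, -0.1195, 0.1343]
tool_rot: [[0.579, -0.815, 0.0], [-0.815, -0.579, 0.0], [0.0, -0.0, -1.0]]
ft_force: [4.5, 2.5, 5.9]
grip_width: 0.017
```

Request:
jog_arm(dr=[[0,0,0],[0,0,0],[0,0,0],[0,0,0],[0,0,0],[0,0,0],[0,0,0],[0,0,0],[0,0,0],[0,0,0]], slide=[[0.0033,0.0008,0],[0,0,0],[0,0,0],[0,0,0],[0,0,0],[0,0,0],[0,0,0],[0,0,0],[0,0,0],[0,0,0]], gripper=[-1,-1,-1,-1,-1,-1,-1,-1,-1,-1])

```text
time_s: 74.6
position: [0.6484, -0.1228, 0.1343]
tool_rot: [[0.579, -0.815, 0.0], [-0.815, -0.579, 0.0], [0.0, -0.0, -1.0]]
ft_force: [2.8, 1.8, 4.8]
grip_width: 0.0169
```

Request:
jog_arm(dr=[[0,0,0],[0,0,0],[0,0,0],[0,0,0],[0,0,0],[0,0,0],[0,0,0],[0,0,0],[0,0,0],[0,0,0]], slide=[[0.0033,0.001,0],[0,0,0],[0,0,0],[0,0,0],[0,0,0],[0,0,0],[0,0,0],[0,0,0],[0,0,0],[0,0,0]], gripper=[-1,-1,-1,-1,-1,-1,-1,-1,-1,-1])

```text
time_s: 75.6
position: [0.6494, -0.1254, 0.1343]
tool_rot: [[0.58, -0.815, 0.0], [-0.815, -0.58, 0.001], [-0.001, -0.001, -1.0]]
ft_force: [3.8, 4.6, 5.3]
grip_width: 0.0169
```

Request:
jog_arm(dr=[[0,0,0],[0,0,0],[0,0,0],[0,0,0],[0,0,0],[0,0,0],[0,0,0],[0,0,0],[0,0,0],[0,0,0]], slide=[[0.0032,0.0011,0],[0,0,0],[0,0,0],[0,0,0],[0,0,0],[0,0,0],[0,0,0],[0,0,0],[0,0,0],[0,0,0]], gripper=[-1,-1,-1,-1,-1,-1,-1,-1,-1,-1])

```text
time_s: 76.6
position: [0.6501, -0.1275, 0.1343]
tool_rot: [[0.58, -0.814, -0.001], [-0.814, -0.58, 0.003], [-0.003, -0.001, -1.0]]
ft_force: [3.2, 8.5, 6.6]
grip_width: 0.0167
```

```bash
python3 plate.py pics/F.png
```

```text
76.75 [ 0.6501 -0.1276  0.1342] [3.  9.  7.2] [ 1.57 -0.38 -0.04] 0.017090465177787114
160 dark cols 194 [0.6629 0.27  ]
175 dark cols 194 [0.6066 0.2676]
180 dark cols 193 [0.5878 0.2705]
185 dark cols 193 [0.5692 0.2697]
205 dark cols 194 [0.4955 0.263 ]
```

View pics/F.png

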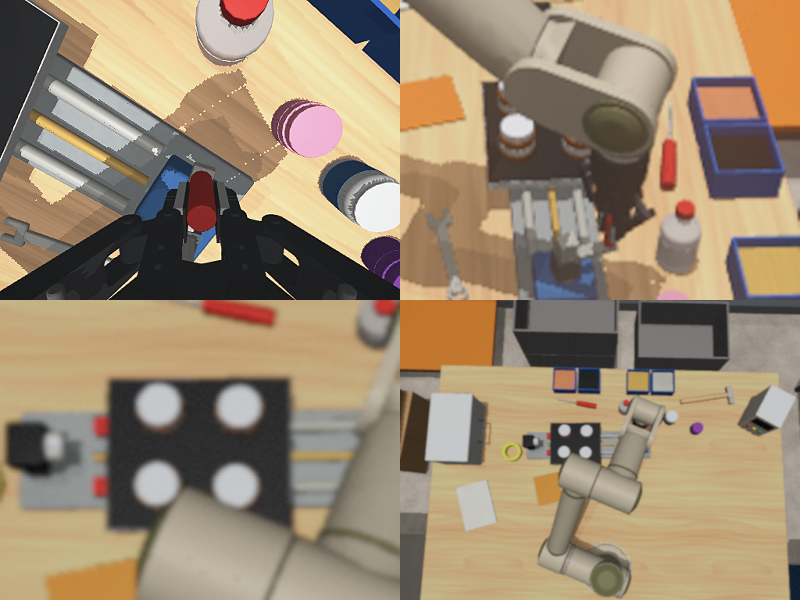

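Request:
jog_arm(dr=[[0,0,0],[0,0,0],[0,0,0],[0,0,0],[0,0,0],[0,0,0],[0,0,0],[0,0,0],[0,0,0],[0,0,0]], slide=[[0.0028,0.0011,0],[0,0,0],[0,0,0],[0,0,0],[0,0,0],[0,0,0],[0,0,0],[0,0,0],[0,0,0],[0,0,0]], gripper=[-1,-1,-1,-1,-1,-1,-1,-1,-1,-1])

```text
time_s: 77.75
position: [0.6506, -0.1292, 0.1342]
tool_rot: [[0.581, -0.814, -0.002], [-0.814, -0.581, 0.005], [-0.005, -0.002, -1.0]]
ft_force: [2.3, 13.5, 8.3]
grip_width: 0.0166
```

```bash
python3 -c "
from rig import observe; s=observe();print(s['position'],s['ft_force'],s['wrist_torque'])"
```

```text
[ 0.65056909 -0.1292115   0.13421962] [ 2.25080553 13.4531114   8.27649463] [ 2.5175476  -0.11333802  0.02574518]
```

Request:
jog_arm(dr=[[0,0,0],[0,0,0],[0,0,0],[0,0,0],[0,0,0],[0,0,0],[0,0,0],[0,0,0],[0,0,0],[0,0,0]], slide=[[-0.0045,-0.0015,0],[0,0,0],[0,0,0],[0,0,0],[0,0,0],[0,0,0],[0,0,-0.01],[0,0,-0.03],[0,0,-0.04],[0,0,-0.01]], gripper=[-1,-1,-1,0,0.5,1,1,1,1,1])

```text
time_s: 78.75
position: [0.6506, -0.1282, 0.2297]
tool_rot: [[0.579, -0.815, 0.007], [-0.815, -0.579, -0.003], [0.007, -0.004, -1.0]]
ft_force: [-0.8, 0.3, 0.8]
grip_width: 0.0854
```

Request:
jog_arm(dr=[[0,0,0],[0,0,0],[0,0,0],[0,0,0],[0,0,0],[0,0,0],[0,0,0],[0,0,0],[0,0,0],[0,0,0]], slide=[[0,0.02,0],[0,0.03,0],[0,0.02,0],[0,0,0],[0,0,0],[0,0,0],[0,0,0],[0,0,0],[0,0,0],[0,0,0]], gripper=[1,1,1,1,1,1,1,1,1,1])

```text
time_s: 79.75
position: [0.5927, -0.1681, 0.2241]
tool_rot: [[0.58, -0.815, -0.0], [-0.815, -0.58, 0.0], [-0.0, 0.0, -1.0]]
ft_force: [1.2, -1.3, -0.3]
grip_width: 0.0851
```

```bash
python3 plate.py pics/G.png;python3 - <<'E'
from rig import viewer,observe
from h import *
W=viewer.get_image("wrist");cv2.imwrite("pics/Gw.png",W["pixels"])
s=observe();print(s["tool_rot"].round(4))
E
```

```text
79.9 [ 0.5926 -0.1682  0.2242] [-1.  -0.3  0.9] [-0.01  0.02 -0.02] 0.08527903318149901
160 dark cols 194 [0.6629 0.27  ]
175 dark cols 194 [0.6066 0.2676]
180 dark cols 193 [0.5878 0.2705]
185 dark cols 193 [0.5692 0.2697]
205 dark cols 194 [0.4955 0.263 ]
[[ 0.5794 -0.815  -0.    ]
 [-0.815  -0.5794  0.    ]
 [-0.      0.     -1.    ]]
```

View pics/G.png

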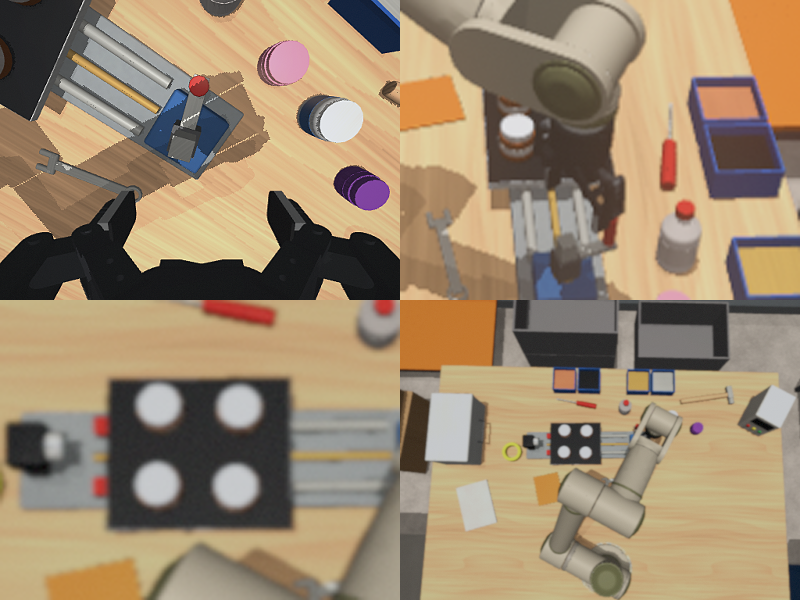

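View pics/Gw.png

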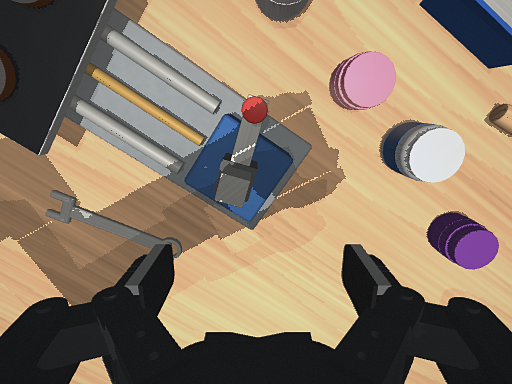

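```bash
python3 - <<'E'
from rig import viewer,observe
from h import *
W=viewer.get_image("wrist"); s=observe(); Rt=s["tool_rot"];p=s["position"]
print("cam in tool",Rt.T@(-np.array(W["R"]).T@np.array(W["t"])-p))
cv2.imwrite("pics/H.png",cv2.resize(W["pixels"][85:215,190:310],(720,780)[:2] if 0 else (554,600),interpolation=cv2.INTER_CUBIC))
E
```

```text
cam in tool [-0.00185947 -0.07435704 -0.13121729]
```

View pics/H.png

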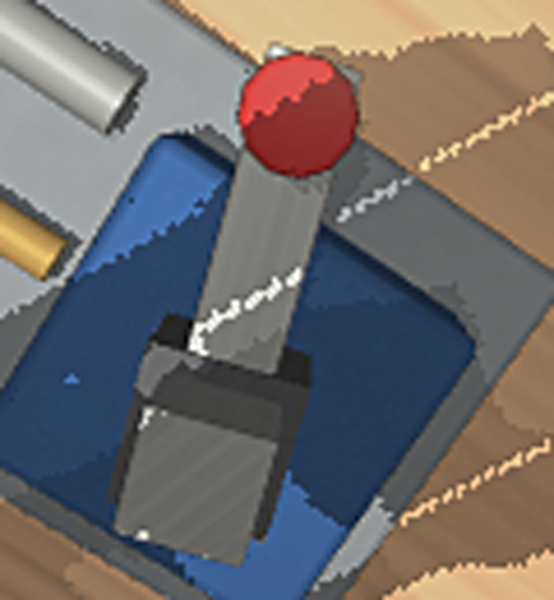

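Request:
jog_arm(dr=[[0,0,0],[0,0,0.145],[0,0,0.145],[0,0,0],[0,0,0],[0,0,0],[0,0,0],[0,0,0],[0,0,0],[0,0,0]], slide=[[-0.0219,-0.0088,0],[0,0,0],[0,0,0],[0,0,0],[0,0,0.02],[0,0,0.03],[0,0,0.01],[0,0,0],[0,0,0],[0,0,0]], gripper=[1,1,1,1,1,1,1,1,1,1])

```text
time_s: 81.0
position: [0.5876, -0.1455, 0.1657]
tool_rot: [[0.323, -0.946, 0.002], [-0.946, -0.323, -0.001], [0.002, -0.002, -1.0]]
ft_force: [-0.1, 0.1, 0.2]
grip_width: 0.0853
```

```bash
python3 - <<'E'
from rig import viewer,observe
from h import *
W=viewer.get_image("wrist"); s=observe();print(s["position"],s["tool_rot"].round(3))
cv2.imwrite("pics/I.png",W["pixels"][130:380,130:390].repeat(2,0).repeat(2,1))
E
```

```text
[ 0.5874925  -0.14550608  0.16551888] [[ 0.323 -0.946  0.002]
 [-0.946 -0.323 -0.001]
 [ 0.002 -0.002 -1.   ]]
```

View pics/I.png

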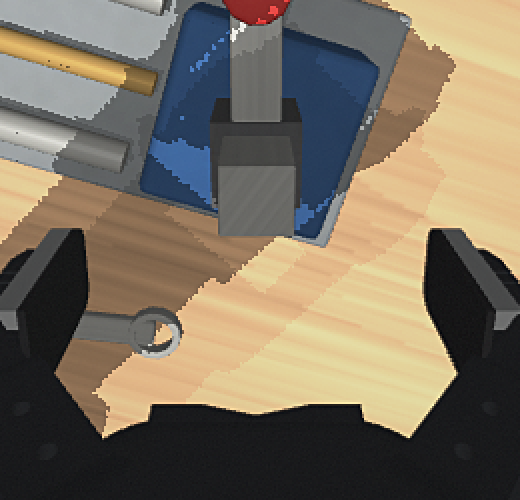

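Request:
jog_arm(dr=[[0,0,0],[0,0,0],[0,0,0],[0,0,0],[0,0,0],[0,0,0],[0,0,0],[0,0,0],[0,0,0],[0,0,0]], slide=[[0,0,0.02],[0,0,0.017],[0,0,0.008],[0,0,0],[0,0,0],[0,0,0],[0,0,0],[0,0,0],[0,0,0],[0,0,0]], gripper=[1,1,1,1,1,-1,-1,-1,-1,-1], force=60)

```text
time_s: 82.05
position: [0.5872, -0.1455, 0.1196]
tool_rot: [[0.322, -0.947, 0.001], [-0.947, -0.322, -0.001], [0.001, -0.0, -1.0]]
ft_force: [0.1, -1.0, 3.0]
grip_width: 0.0228
```

Request:
jog_arm(dr=[[0,0,0],[0,0,0],[0,0,0],[0,0,0],[0,0,0],[0,0,0],[0,0,0],[0,0,0],[0,0,0],[0,0,0]], slide=[[0,0,0],[0,0,0],[0,0,0],[0,0,-0.002],[0,0,-0.004],[0,0,-0.004],[0,0,0],[0,0,0],[0,0,0],[0,0,0]], gripper=[-1,-1,-1,-1,-1,-1,-1,-1,-1,-1])

```text
time_s: 83.05
position: [0.587, -0.1454, 0.1277]
tool_rot: [[0.322, -0.947, -0.001], [-0.947, -0.322, 0.0], [-0.001, 0.001, -1.0]]
ft_force: [3.4, -3.9, -10.3]
grip_width: 0.023
```

Request:
jog_arm(dr=[[0,0,0],[0,0,0],[0,0,0],[0,0,0],[0,0,0],[0,0,0],[0,0,0],[0,0,0],[0,0,0],[0,0,0]], slide=[[0.0006,0,-0.003],[0,0,-0.004],[0,0,-0.005],[0,0,-0.005],[0,0,-0.005],[0,0,-0.008],[0,0,-0.015],[0,0,-0.02],[0,0,-0.02],[0,0,0]], gripper=[-1,-1,-1,-1,-1,-1,-1,-1,-1,-1])

```text
time_s: 84.05
position: [0.588, -0.1461, 0.2175]
tool_rot: [[0.322, -0.947, 0.005], [-0.947, -0.322, -0.002], [0.004, -0.004, -1.0]]
ft_force: [0.1, 0.5, -3.1]
grip_width: 0.0227
```

```bash
python3 plate.py pics/J.png
```

```text
84.2 [ 0.5867 -0.1456  0.2133] [ 0.3  0.3 -4.8] [0.01 0.03 0.03] 0.022843886194804028
160 dark cols 194 [0.6629 0.27  ]
175 dark cols 194 [0.6066 0.2676]
180 dark cols 193 [0.5878 0.2705]
185 dark cols 193 [0.5692 0.2697]
205 dark cols 194 [0.4955 0.263 ]
```

View pics/J.png

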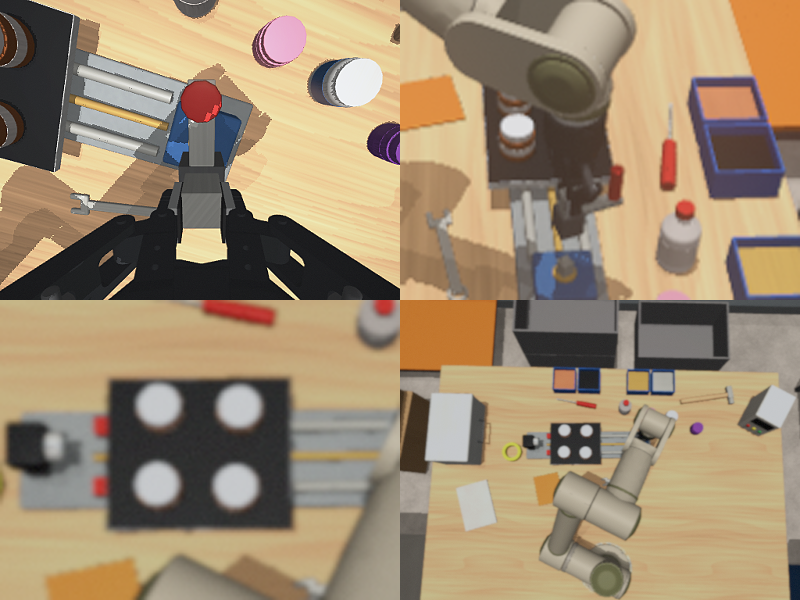

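Request:
jog_arm(dr=[[0,0,-0.139],[0,0,-0.139],[0,0,-0.139],[0,0,-0.139],[0,0,-0.139],[0,0,-0.139],[0,0,-0.139],[0,0,-0.139],[0,0,-0.139],[0,0,-0.139]], slide=[[0,0,0],[0,0,0],[0,0,0],[0,0,0],[0,0,0],[0,0,0],[0,0,0],[0,0,0],[0,0,0],[0,0,0]], gripper=[-1,-1,-1,-1,-1,-1,-1,-1,-1,-1])

```text
time_s: 85.2
position: [0.5867, -0.1457, 0.2127]
tool_rot: [[0.988, 0.152, -0.002], [0.152, -0.988, 0.001], [-0.002, -0.002, -1.0]]
ft_force: [-0.6, -0.4, -4.4]
grip_width: 0.0225
```

Request:
jog_arm(dr=[[0,0,-0.139],[0,0,-0.139],[0,0,-0.139],[0,0,-0.139],[0,0,-0.139],[0,0,-0.139],[0,0,-0.139],[0,0,-0.139],[0,0,-0.139],[0,0,-0.139]], slide=[[0,0,0],[0,0,0],[0,0,0],[0,0,0],[0,0,0],[0,0,0],[0,0,0],[0,0,0],[0,0,0],[0,0,0]], gripper=[-1,-1,-1,-1,-1,-1,-1,-1,-1,-1])

```text
time_s: 86.2
position: [0.5868, -0.1457, 0.2128]
tool_rot: [[0.028, 1.0, -0.002], [1.0, -0.028, 0.001], [0.001, -0.002, -1.0]]
ft_force: [0.4, 0.1, -4.2]
grip_width: 0.0228
```

```bash
python3 -c "
from rig import observe; s=observe();print(s['position'],s['q'].round(1),s['tool_rot'].round(3))"
```

```text
[ 0.58677624 -0.14567084  0.2127681 ] [ -25.1   28.6   68.     0.    83.6 -113.5] [[ 0.028  1.    -0.002]
 [ 1.    -0.028  0.001]
 [ 0.001 -0.002 -1.   ]]
```

Request:
jog_arm(dr=[[0,0,0],[0,0,0],[0,0,0],[0,0,0],[0,0,0],[0,0,0],[0,0,0],[0,0,0],[0,0,0],[0,0,0]], slide=[[0.02,-0.025,0],[0.035,-0.025,0],[0.035,-0.025,0],[0.035,-0.025,0],[0.035,-0.025,0],[0.035,-0.02,0],[0.035,-0.02,0],[0.035,-0.02,0],[0.035,-0.015,0],[0.035,-0.01,0]], gripper=[-1,-1,-1,-1,-1,-1,-1,-1,-1,-1])

```text
time_s: 87.2
position: [0.3869, 0.1972, 0.2135]
tool_rot: [[0.034, 0.999, -0.002], [0.999, -0.034, -0.0], [-0.0, -0.002, -1.0]]
ft_force: [-0.2, -0.4, -3.3]
grip_width: 0.023
```

Request:
jog_arm(dr=[[0,0,0],[0,0,0],[0,0,0],[0,0,0],[0,0,0],[0,0,0],[0,0,0],[0,0,0],[0,0,0],[0,0,0]], slide=[[0.035,-0.0075,0],[0.032,-0.005,0],[0.0218,0,0],[0,0,0],[0,0,0.03],[0,0,0.04],[0,0,0.03],[0,0,0.02],[0,0,0],[0,0,0]], gripper=[-1,-1,-1,-1,-1,-1,-1,-1,-1,-1])

```text
time_s: 88.2
position: [0.3792, 0.2848, 0.0944]
tool_rot: [[0.034, 0.999, -0.001], [0.999, -0.034, -0.0], [-0.0, -0.001, -1.0]]
ft_force: [-0.3, 0.1, -3.8]
grip_width: 0.0231
```

```bash
python3 plate.py pics/L.png
```

```text
88.35 [0.3796 0.2853 0.0953] [ 0.5 -0.6 -3.4] [ 0.03 -0.01  0.02] 0.02270215369118151
160 dark cols 194 [0.6629 0.27  ]
175 dark cols 194 [0.6066 0.2676]
180 dark cols 193 [0.5878 0.2705]
185 dark cols 193 [0.5692 0.2697]
205 dark cols 194 [0.4955 0.263 ]
```

View pics/L.png

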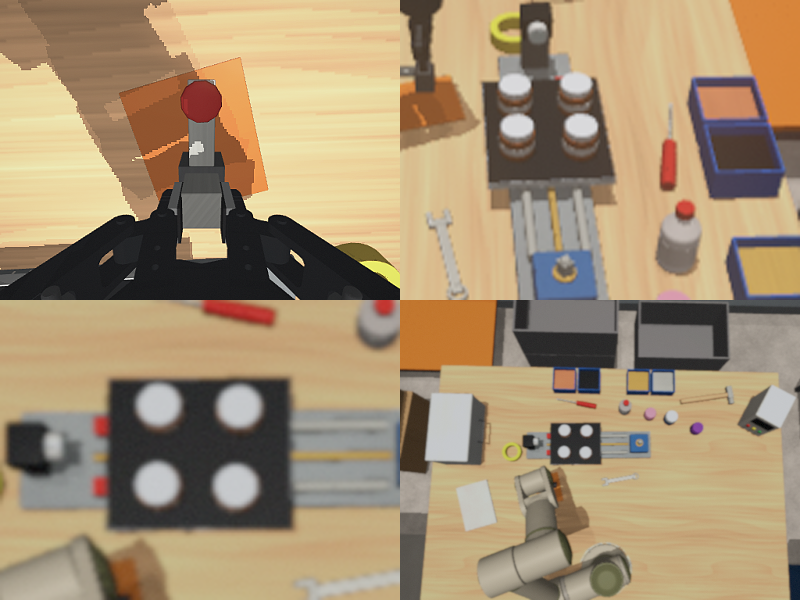

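Request:
jog_arm(dr=[[0,0,0],[0,0,0],[0,0,0],[0,0,0],[0,0,0],[0,0,0],[0,0,0],[0,0,0],[0,0,0],[0,0,0]], slide=[[0,-0.008,0.01],[0,0,0.01],[0,0,0.007],[0,0,0.003],[0,0,0],[0,0,0],[0,0,0],[0,0,0],[0,0,0],[0,0,0]], gripper=[-1,-1,-1,-1,-1,-1,-1,-1,-1,-1])

```text
time_s: 89.35
position: [0.3711, 0.2855, 0.0643]
tool_rot: [[0.034, 0.999, 0.0], [0.999, -0.034, 0.0], [0.0, 0.0, -1.0]]
ft_force: [-0.8, -0.1, -3.4]
grip_width: 0.0225
```

Request:
jog_arm(dr=[[0,0,0],[0,0,0],[0,0,0],[0,0,0],[0,0,0],[0,0,0],[0,0,0],[0,0,0],[0,0,0],[0,0,0]], slide=[[0,0,0.002],[0,0,0.002],[0,0,0.0005],[0,0,0],[0,0,0],[0,0,0],[0,0,0],[0,0,0],[0,0,0],[0,0,0]], gripper=[-1,-1,-1,-1,-1,-1,-1,-1,-1,-1])

```text
time_s: 90.35
position: [0.3711, 0.2854, 0.0597]
tool_rot: [[0.034, 0.999, -0.0], [0.999, -0.034, -0.0], [-0.0, -0.0, -1.0]]
ft_force: [-1.2, 0.7, -3.3]
grip_width: 0.0227
```

Request:
jog_arm(dr=[[0,0,0],[0,0,0],[0,0,0],[0,0,0],[0,0,0],[0,0,0],[0,0,0],[0,0,0],[0,0,0],[0,0,0]], slide=[[0,0,0.001],[0,0,0],[0,0,0],[0,0,0],[0,0,0],[0,0,0],[0,0,0],[0,0,0],[0,0,0],[0,0,0]], gripper=[-1,-1,-1,-1,-1,-1,-1,-1,-1,-1])

```text
time_s: 91.35
position: [0.3712, 0.2855, 0.0596]
tool_rot: [[0.033, 0.999, 0.001], [0.999, -0.033, 0.0], [0.0, 0.001, -1.0]]
ft_force: [-3.1, -2.0, 9.6]
grip_width: 0.0231
```

Seated: the z force went from −3 to +10 N. I'll release and lift away.

Request:
jog_arm(dr=[[0,0,0],[0,0,0],[0,0,0],[0,0,0],[0,0,0],[0,0,0],[0,0,0],[0,0,0],[0,0,0],[0,0,0]], slide=[[0,0,0],[0,0,0],[0,0,0],[0,0,0],[0,0,0],[0,0,-0.005],[0,0,-0.02],[0,0,-0.04],[0,0,-0.04],[0,0,-0.04]], gripper=[-0.5,0,0.5,1,1,1,1,1,1,1])

```text
time_s: 92.35
position: [0.3707, 0.2853, 0.2057]
tool_rot: [[0.034, 0.999, 0.0], [0.999, -0.034, 0.0], [0.0, 0.0, -1.0]]
ft_force: [-0.6, 0.5, -0.4]
grip_width: 0.0852
```

Request:
jog_arm(dr=[[0,0,0],[0,0,0],[0,0,0],[0,0,0],[0,0,0],[0,0,0],[0,0,0],[0,0,0],[0,0,0],[0,0,0]], slide=[[0,0,-0.03],[-0.03,0,0],[-0.04,0,0],[-0.04,0,0],[-0.04,0,0],[-0.04,0,0],[-0.04,0,0],[-0.04,0,0],[0,0,0],[0,0,0]], gripper=[1,1,1,1,1,1,1,1,1,1])

```text
time_s: 93.35
position: [0.3619, 0.0152, 0.234]
tool_rot: [[0.036, 0.999, 0.0], [0.999, -0.036, 0.0], [0.0, 0.0, -1.0]]
ft_force: [0.8, 0.7, 0.2]
grip_width: 0.0854
```

```bash
python3 plate.py pics/M.png; python3 - <<'E'
from rig import viewer,observe
from h import *
T=viewer.get_image("top");S=viewer.get_image("side")
f=lambda x:cv2.resize(x,(400,300),interpolation=cv2.INTER_CUBIC)
cv2.imwrite("pics/N.png",np.vstack([np.hstack([f(T["pixels"][200:275,150:250]),f(S["pixels"][120:195,170:270])]),np.hstack([f(S["pixels"][100:250,200:400]),f(S["pixels"])])]))
E
```

```text
93.5 [0.3619 0.0166 0.2338] [ 0.1 -0.4 -0.5] [-0.02  0.01  0.01] 0.0852091605060786
160 dark cols 194 [0.6629 0.27  ]
175 dark cols 194 [0.6066 0.2676]
180 dark cols 193 [0.5878 0.2705]
185 dark cols 193 [0.5692 0.2697]
205 dark cols 194 [0.4955 0.263 ]
```

View pics/N.png

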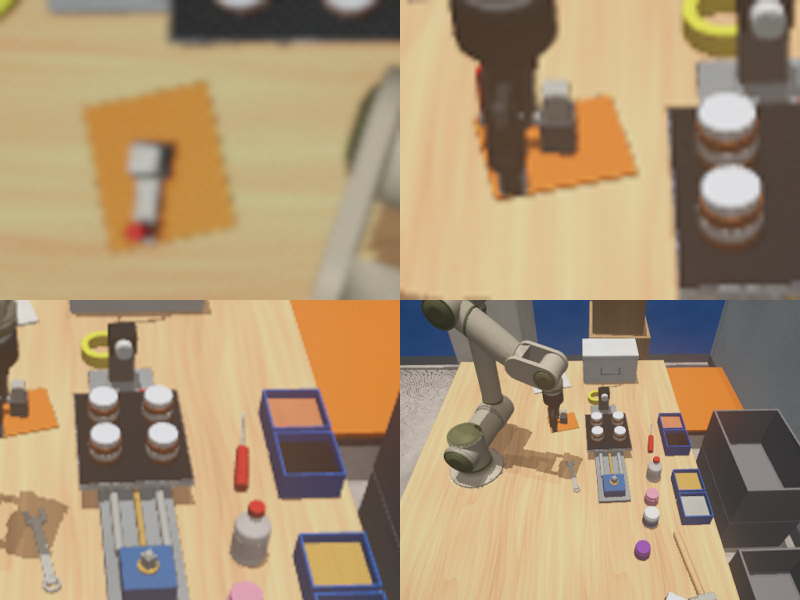

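View pics/M.png

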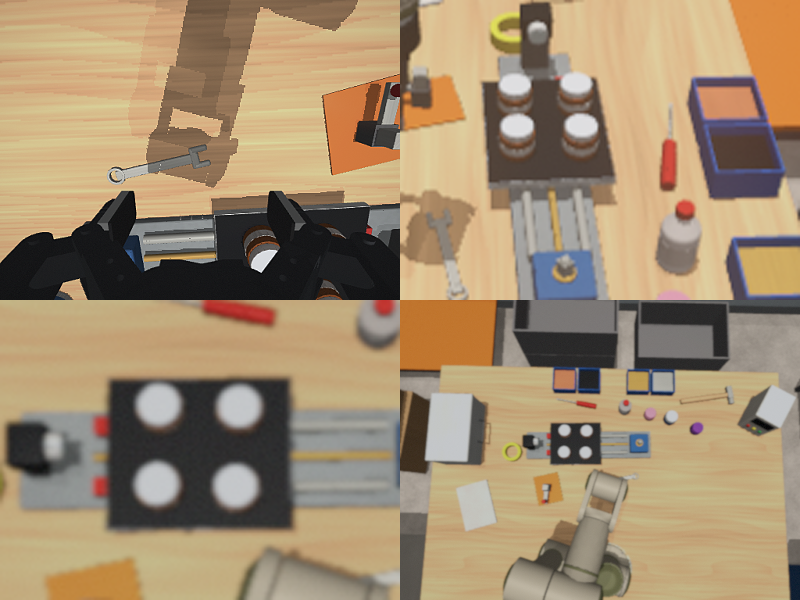

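One last check: I'll look straight down at the shaft to confirm its angle is still the home angle (16.76 rad ≡ 60.3° mod 90).

Request:
jog_arm(dr=[[0,0,0],[0,0,0],[0,0,0],[0,0,0],[0,0,0],[0,0,0],[0,0,0],[0,0,0],[0,0,0],[0,0,0]], slide=[[-0.019,0.03,0],[-0.019,0.04,0],[-0.019,0.04,0],[-0.019,0.04,0],[-0.019,0.04,0],[-0.019,0.04,0],[-0.019,0.04,0],[-0.018,0.0285,0],[0,0,0],[0,0,0]], gripper=[1,1,1,1,1,1,1,1,1,1])

```text
time_s: 94.6
position: [0.6555, -0.1444, 0.2327]
tool_rot: [[0.032, 0.999, -0.001], [0.999, -0.032, 0.001], [0.001, -0.001, -1.0]]
ft_force: [-0.1, 0.3, 0.5]
grip_width: 0.0857
```

```bash
python3 - <<'E'
from rig import viewer,observe
from h import *
W=viewer.get_image("wrist"); s=observe();print(s["position"],s["tool_rot"].round(3))
u=proj(W,(.587,-.145,.08)); print(u); c,r=int(u[0]),int(u[1])
r0=max(r-50,0)
cv2.imwrite("pics/O.png",cv2.resize(W["pixels"][r0:r0+100,c-66:c+67],(798,600),interpolation=cv2.INTER_CUBIC))
E
```

```text
[ 0.65509687 -0.14411085  0.2334002 ] [[ 0.032  0.999 -0.001]
 [ 0.999 -0.032  0.   ]
 [ 0.    -0.001 -1.   ]]
[252.39495605 114.03590424]
```

View pics/O.png

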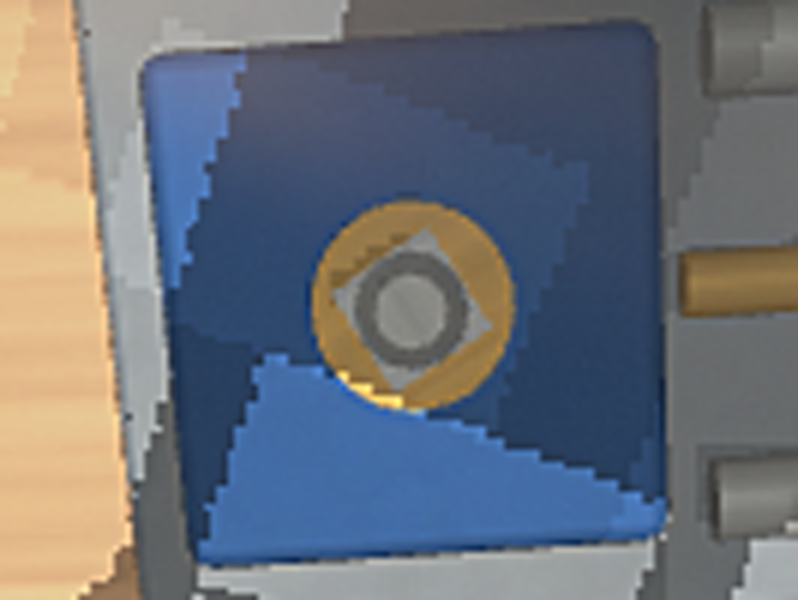

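Relative to the gearbox the shaft reads about 59° clockwise (mod 90), against 60.3° expected, so the table is still home. Handing in.

```bash
python3 -c "
from rig import env,observe
print(observe()['time_s']); print(env.close_job())"
```

```text
94.65
the job is handed in; nothing more can be done
None
```

I handed the job in at 94.65 s. The slide table is home with all four amber jars upright on it, and the crank is back on its orange mat.

**What happened:**
- **Jars:** One jar was knocked off the table after I had placed it. I picked it up off its side, stood it upright on the bench and put it back. All four were on the table before I touched the crank.
- **Winding:** I fitted the crank down to the collar and wound it clockwise about 2.5 turns, until the force built up at the hard stop.
- **Crank:** I pulled it off and stood it on the mat with its arm pointing as it did at the start.

**Last checks:**
- **Jars:** The top and side pictures show all four upright on the table.
- **Table:** It sits against the red stops, and its edge did not move when the crank came off.
- **Shaft:** Its angle reads about 59°, against 60.3° (mod 90) at home. That is within my measuring error and equals about 0.1 mm of travel.
- **Other things:** The tin, bottle, tape, wrench and decoy jars look unmoved; I judged this by eye.

**Disagreements:**
- **Cameras:** The wrist camera and the fixed cameras differed by about 4–6 mm sideways. I worked around this by measuring the shaft relative to the boss held in the gripper.
- **Stop angle:** The crank reached the stop about 10–15° later than I had predicted. Part of that is the crank's play on the shaft; I did not check the rest.

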